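Uncover an instrument inlet and release its lock ring with a pin spanner

ROBOT

A 6-joint arm with a two-finger parallel gripper is mounted at the origin on the work surface. World frame = base frame: x ahead of the robot, y to its left, z up, the work surface at z = 0. Lengths are in m, angles in degrees, forces in N, time in s.
With the tool pointing down it reaches from about 0.375 to 0.9 m from the base axis. Payload 3.1 kg.
Tool frame: the origin (TCP) lies between the finger pads; the fingertips stand 11 mm ahead of it and the grasp point (between the pads) lies 8 mm behind it; z points along the fingers, y is the direction in which the jaws open and shut (so a half turn about z gives the same grasp; the last joint's range is limited). The gripper opens to 87 mm and grips with 3 to 60 N. Pads are 19 mm wide; open, the fingers measure 117 mm over their backs; the gripper's body (75 mm by 190 mm) begins 51 mm behind the grasp point.
Start: joints at [-10.227, 30.224, 82.088, -0, 67.689, -10.227], TCP at [0.625, 0, 0.234] pointing down, gripper open.
Joint ranges: [-176.69, 176.69], [-43.24, 126.21], [12.49, 139.97], [-82, 262], [0, 151.66], [-163.58, 163.58]. Speed limits (degrees/s): [159.86, 159.86, 180, 180, 180, 180].

INTERFACE

Orientations are given as a 3x3 rotation matrix whose columns are the frame's x, y, z axes.
In Python, from rig import bot, vision gives the robot as it stands. The module is installed in compiled form; this text tells all that it offers.
- The arm moves only by the tool jog_arm, never from a script. Its argument "rows" is a list of rows, each an object with "dp": the shift along the tool's x, y, z in mm, a list of three; "turn": the turn, a rotation vector about the tool's x, y, z in degrees, a list of three; "grip": the opening, from 0 (shut) to 1 (fully open). A call has 1 to 10 rows; each row is the pose to reach, as a shift and turn from the pose commanded when the call began, along the tool's axes at that moment; what a row does not reach only later rows make up. A row lasts 1/10 s, in which the tool goes at most 50 mm and 8.59 degrees, less where a joint would pass 70% of its speed; a pose out of reach is approached as far as the arm can. A call with a gripper value outside its range is refused whole. The fingers move at their own pace and stop on an object; the grip force is fixed at half the most. Time passes only in rows, so rows that repeat a pose let the fingers close. It gives the time, the measured TCP pose, the force and the opening at its end, in the units of the state.
- bot.read_state(): the state, without advancing time (a new reading comes with each control period).
- vision.capture(name): name is "scene" or "side" or "wrist"; returns (picture, depth): 384x512x3 uint8, red, green, blue; 384x512 float32, m along the optical axis (not along the pixel's ray), 0 where there is no reading.
- vision.camera_info(name): a dict with "vertical_fov" (degrees; the focal length in pixels is half the picture's height over the tangent of half this angle, whatever the lens; pixels are square), "cx", "cy" (the principal point, pixels), "position" and "rotation" of the camera in the world. Camera axes: x right, y down, z forward; pixel columns grow to the right and rows downward; lengths in m; the calibration is good to about 2 mm. The wrist camera is an equidistant fisheye: a pixel r from the principal point sees the ray r / f radians off the axis. A picture is of the moment at which its call begins: read the wrist's pose just before it. camera_info takes no time and is no camera call; for the wrist camera it gives the pose at the moment of the call.
- bot.hand_in(): hands the job in, once; it reports no verdict.
The state is a dict: "time_s": time; "joint_positions": joint angles; "qvel": joint speeds; "tau": joint torques, N m; "position": TCP position; "tcp_rot": TCP orientation; "force": force on the tool from outside, world axes, zero at the start; "moment": the same for the moment, N m; "opening": opening from 0.0 (shut) to 1.0 (fully open).
Only numpy, scipy, OpenCV 4.12 (cv2) and the standard library are available. Lean on these libraries where they do the work, as an engineer would, in place of code of your own. Each camera call takes 0.05 s, during which the arm holds its last target.

TASK

Get the inlet ready for a seal change: lift the loose cover off the sloping port by its knob and set it down, not drop it, knob up in the flat steel tray. Then take the two-pin spanner from its block, put both prongs fully into the two holes of the lock ring, turn the ring with it counterclockwise (as you face the ring) all the way to its open stop, and put the spanner back upright in its block with the prongs in the slot. Leave everything else on the bench where it is.

Things in the scene. Friction and masses are not known exactly. Their poses are not given: they have to be found in the camera images.
- module: White fixed inlet module, 210 wide, 260 deep, 171 mm high; its face slopes 0.45 rad (26 deg) down to its low front edge (75 mm high, blank display). Origin: centre of its underside, z up, front along -x. On the slope a fixed steel flange, 112 mm across, standing 8 mm proud, carries the lock ring; flange centre at (-40, 0, 123) mm.
- ring_face (a point): Centre of the outer flat face of the steel lock ring (78 mm across, 14 mm thick, notched edge, 26 mm bore); turns with the ring. z leaves it along the ring's axis, leaning 0.45 rad from vertical to the module's front; x runs through both spanner holes: round, 13 mm wide, 14 mm deep, at x = +24 and -24 mm. Hidden by the cover at first.
- lock_ring (a joint): Turn of the lock ring, rad: 0 locked, 1.0 at its open stop, growing counterclockwise as seen facing the ring (right-handed about ring_face z). Starts at 0 to 0.22. Needs 0.15 N m plus 0.05 per rad/s; stays where it is left. At 0, ring_face x points along the module's y. A black line on the ring meets one line on the flange when locked, another at the open stop.
- cover: Round aluminium cap with a black knob, loose over the lock ring and tilted like it; 53 mm high, about 0.16 kg. Skirt 92 mm outside, 84 inside, 12 deep, under a 5 mm top that rests on the ring. Origin: centre of the skirt's rim; z up through the knob, a 28 mm cylinder from z = 30 to 50 mm on a 20 mm neck. Lift it 14 mm along the ring's axis to clear the ring.
- tray: Empty flat stainless-steel parts tray, fixed, 170 (x) by 150 (y) mm, walls 3 mm thick, 20 mm high; inner floor 3 mm above the bench. Origin: centre of its underside. It stands on one side of the module, the tool block on the other; the sides change.
- spanner: Two-pin spanner, 100 mm tall, 0.28 kg. Origin midway between the prong tips, z up to the handle. Prongs 8 mm thick, 10 long, tips tapered to 4.4, at x = +24 and -24 mm; steel head 76 (x) by 28 (y), z = 10 to 20; 16 mm shank; black handle z = 64 to 100, 58 along x, flat sides 16 apart in y (grip these). Half-turn symmetric. Fully in the ring, its head lies on the ring, origin 10 mm below ring_face.
- stand_slot (a point): Centre of the slot's mouth in the top of the grey plastic tool block (fixed, 70 by 124 by 30 mm; two short hex keys beside the slot stand 14 mm proud). Slot along this frame's y: 71 mm long, 19 wide, 16 deep; z up. The spanner starts and ends upright here, its x along this y, head resting on the block, origin 10 mm below this point.
- vial_rack: White rack of small glass vials, 85 x 125 mm, 61 mm high. Leave alone. Origin: centre of underside.
- solvent_bottle: Amber glass bottle, 76 mm wide, 165 mm tall. Leave alone. Origin: centre of underside.
- jar: White plastic jar, 60 mm wide, 70 mm tall. Leave alone. Origin: centre of underside.
- beaker: Glass beaker, 72 mm wide, 85 mm tall. Leave alone. Origin: centre of underside.
- carton: Cardboard carton 95 x 65 x 36 mm. Leave alone. Origin: centre of underside.
- screwdriver: Screwdriver lying flat, 190 mm long, black handle 26 mm thick. Leave alone. Origin: middle of its length, at bench level.
- notebook: Closed notebook 105 x 148 x 12 mm lying flat. Leave alone. Origin: centre of underside.

How it is judged:
By the outcome, as a careful person would: the job done as asked, in the order asked, and still so for the second after the job is handed in, with the robot touching nothing.
It also fails if it takes over 69 s, if anything falls off the work surface, if the arm or the gripper's body presses on something with over 40 N, if the wrist force passes 120 N, or if a joint passes its speed limit or range.

## Working session

There is one attempt and no reset: what is moved stays moved. The work goes in short steps, Python scripts to look and compute and a tool call to move; the robot and the scene stay as the last step left them, time stands still between calls to the robot, and variables do not carry over. Pictures are saved under pics/ and viewed, and the job is handed in when it is done.

Besides the shell and the picture viewer there is one more tool, called in YAML: its name, and indented under it one key for each argument. jog_arm: Moves the arm, as the interface text tells. Its arguments: {"type":"object","properties":{"rows":{"type":"array"}},"required":["rows"]}

```bash
mkdir -p pics; cat > h.py <<'E'
import numpy as np, cv2
from rig import bot, vision
def cap(n,tag):
    info=vision.camera_info(n); im,d=vision.capture(n)
    cv2.imwrite(f'pics/{tag}.png',im[:,:,::-1]); np.savez(f'pics/{tag}.npz',im=im,d=d,pos=info['position'],rot=info['rotation'],f=192/np.tan(np.radians(info['vertical_fov'])/2),cx=info['cx'],cy=info['cy'],fish=(n=='wrist'))
def load(tag): return np.load(f'pics/{tag}.npz')
def ray(c,u,v):
    u=np.asarray(u,float);v=np.asarray(v,float)
    x=(u-c['cx']);y=(v-c['cy']);f=float(c['f'])
    if c['fish']:
        r=np.hypot(x,y)+1e-9;t=r/f;d=np.stack([np.sin(t)*x/r,np.sin(t)*y/r,np.cos(t)],-1)
    else: d=np.stack([x/f,y/f,np.ones_like(x)],-1)
    return d@np.array(c['rot']).T
def pts(c):
    v,u=np.mgrid[:384,:512]; d=ray(c,u,v); 
    zc=d@np.array(c['rot'])[:,2]
    P=c['pos']+d/zc[...,None]*c['d'][...,None]; P[c['d']==0]=np.nan
    return P
def onz(c,u,v,z):
    d=ray(c,u,v); return c['pos']+d*((z-c['pos'][2])/d[...,2])[...,None]
E
python3 - <<'E'
from h import *
for n in('scene','side','wrist'):
    cap(n,n+'0'); i=vision.camera_info(n); print(n,i)
s=bot.read_state();print(s)
E
```

```text
scene {'vertical_fov': 51.63069324045766, 'cx': 256.0165281040515, 'cy': 190.74089758253461, 'position': array([ 0.93887749, -0.6379764 ,  1.0593421 ]), 'rotation': array([[ 0.83686083,  0.43389423, -0.33376602],
       [ 0.54741009, -0.66054631,  0.51382951],
       [ 0.00247975, -0.61271067, -0.79030341]])}
side {'vertical_fov': 45.69754963202224, 'cx': 257.70853224459364, 'cy': 192.9521378480116, 'position': array([-0.20767935, -0.73578322,  1.00603853]), 'rotation': array([[ 0.69039051, -0.4873661 ,  0.5346356 ],
       [-0.72311083, -0.44270789,  0.53020793],
       [-0.02171797, -0.75265132, -0.65806103]])}
wrist {'vertical_fov': 65.70646984690485, 'cx': 253.0105722623772, 'cy': 191.75737345382421, 'position': array([0.62425727, 0.07231693, 0.38310261]), 'rotation': array([[ 9.99999987e-01, -1.45034426e-04, -6.96052833e-05],
       [-1.58247508e-04, -9.64680385e-01, -2.63423102e-01],
       [-2.89414330e-05,  2.63423110e-01, -9.64680395e-01]])}
{'time_s': 0.15, 'joint_positions': array([-1.02273839e+01,  3.02674910e+01,  8.21390387e+01, -1.54148278e-04,
        6.76889749e+01, -1.02259635e+01]), 'qvel': array([ 0.00395302, -0.20032083, -0.15973789,  0.05337   ,  0.04878843,
       -0.03686994]), 'tau': array([ 9.14956272e-04, -4.40429199e+01, -1.76841742e+01,  6.33679633e-02,
        5.52540855e-02, -1.06930895e-04]), 'position': array([6.24463142e-01, 1.24627612e-04, 2.32790950e-01]), 'tcp_rot': array([[ 2.40085362e-05,  9.99998654e-01, -1.64082686e-03],
       [ 9.99999957e-01, -2.35269647e-05,  2.93511856e-04],
       [ 2.93472857e-04, -1.64083384e-03, -9.99998611e-01]]), 'force': array([ 0.18008061,  0.56355267, -0.15891061]), 'moment': array([ 0.01208687,  0.01509662, -0.00997369]), 'opening': 1.0000804541019008}
```

View pics/scene0.png

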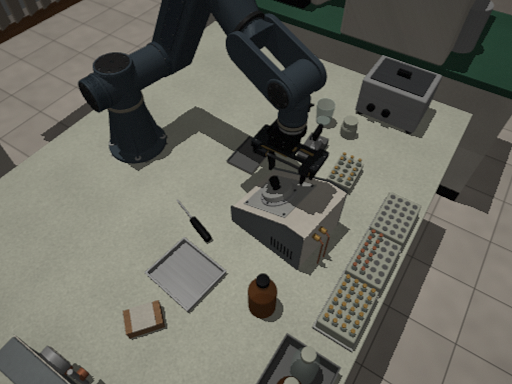

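View pics/side0.png

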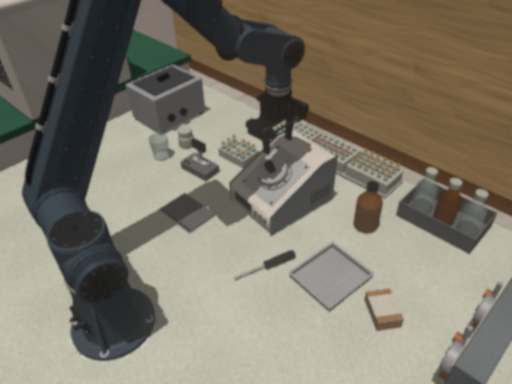

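View pics/wrist0.png

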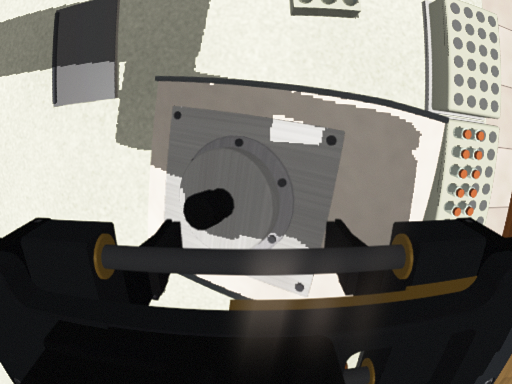

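The scene view shows the tray near (187,273), the module near (290,215), and the cover's black knob near (275,182). In the side view the tray is at (332,275) and the tool block with the spanner at (200,163). The wrist view shows the cover at (225,190) with its knob at (208,208). Next I'll measure positions from the depth images.

```bash
python3 - <<'E'
from h import *
for t,(x,y,w,h) in {'scene0':(225,100,130,110),'side0':(150,100,200,150)}.items():
    im=cv2.imread(f'pics/{t}.png')[y:y+h,x:x+w]; cv2.imwrite(f'pics/{t}c.png',cv2.resize(im,None,fx=4 if w>150 else 6,fy=4 if w>150 else 5,interpolation=cv2.INTER_CUBIC)[:600,:800])
for t,l in {'scene0':[(275,182),(187,273),(187,240),(226,272),(187,310),(148,272),(262,190),(250,212),(300,255)],'side0':[(332,275),(332,245),(372,274),(332,307),(291,275),(205,168),(195,143),(268,165),(270,175),(280,200),(240,190)],'wrist0':[(208,208),(240,142),(282,182),(178,115),(331,140),(299,287),(155,78),(448,120),(190,150),(225,240)]}.items():
    c=load(t);P=pts(c)
    for u,v in l: print(t,(u,v),P[v,u].round(4))
E
```

```text
scene0 (275, 182) [ 0.5949 -0.0091  0.1785]
scene0 (187, 273) [ 0.4924 -0.3149  0.007 ]
scene0 (187, 240) [ 0.4302 -0.2354  0.0229]
scene0 (226, 272) [ 0.5828 -0.2485  0.0013]
scene0 (187, 310) [ 0.5677 -0.4038  0.0223]
scene0 (148, 272) [ 0.401  -0.3767  0.0165]
scene0 (262, 190) [ 5.465e-01 -2.000e-04  9.760e-02]
scene0 (250, 212) [ 0.569  -0.0999  0.1173]
scene0 (300, 255) [ 0.7527 -0.1284  0.0901]
side0 (332, 275) [ 0.4955 -0.3178  0.0042]
side0 (332, 245) [ 0.581  -0.2535  0.0093]
side0 (372, 274) [ 0.5599 -0.402   0.0207]
side0 (332, 307) [ 0.4106 -0.3809  0.0055]
side0 (291, 275) [ 0.4127 -0.2397  0.0142]
side0 (205, 168) [0.556  0.2763 0.0317]
side0 (195, 143) [0.5605 0.3209 0.114 ]
side0 (268, 165) [ 0.5768 -0.0041  0.1779]
side0 (270, 175) [ 0.5804 -0.0087  0.1402]
side0 (280, 200) [ 0.5467 -0.0794  0.1038]
side0 (240, 190) [0.5185 0.0617 0.079 ]
wrist0 (208, 208) [0.592  0.0056 0.1828]
wrist0 (240, 142) [0.6132 0.0475 0.1334]
wrist0 (282, 182) [0.6475 0.0169 0.1501]
wrist0 (178, 115) [0.5505 0.0715 0.0939]
wrist0 (331, 140) [0.6843 0.0524 0.1587]
wrist0 (299, 287) [ 0.6655 -0.0779  0.1583]
wrist0 (155, 78) [0.5215 0.1123 0.0775]
wrist0 (448, 120) [0.7808 0.0756 0.1761]
wrist0 (190, 150) [0.563  0.0371 0.1004]
wrist0 (225, 240) [ 0.6001 -0.034   0.1507]
```

View pics/side0c.png

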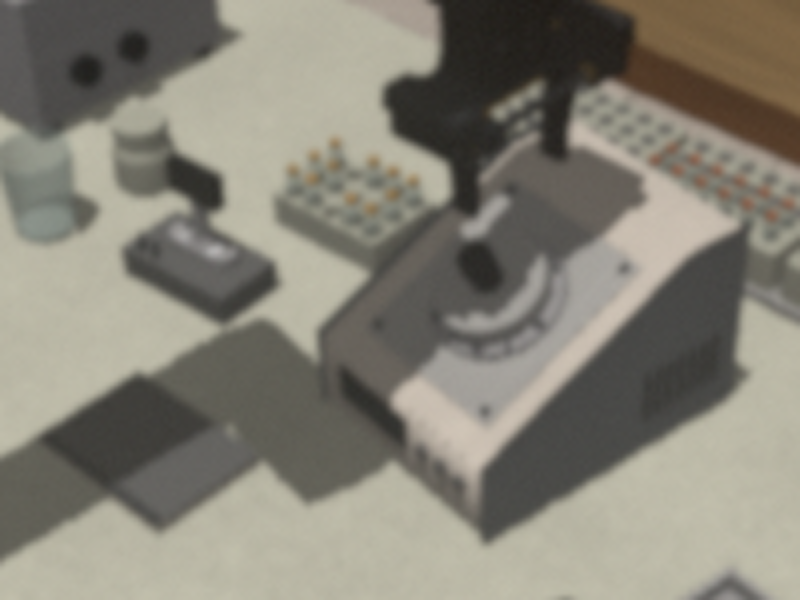

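View pics/scene0c.png

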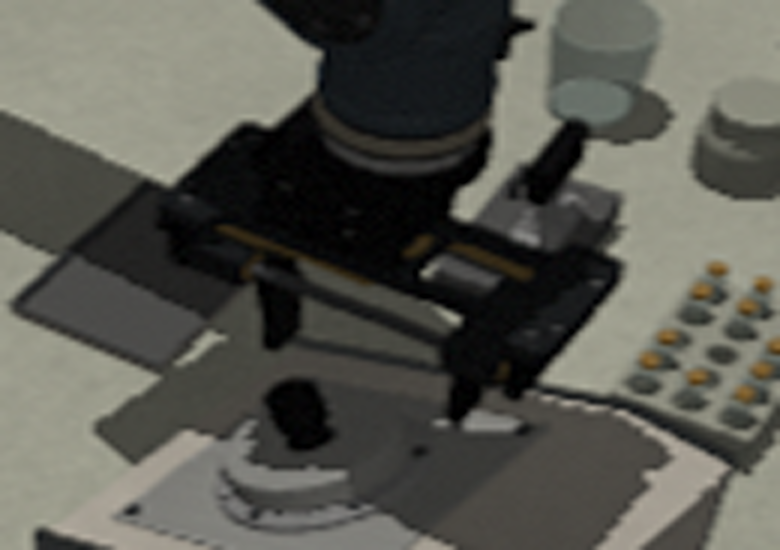

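```bash
python3 - <<'E'
from h import *
c=load('wrist0');P=pts(c);
# slope plane of plate
def fit(Q):
    m=np.median(Q,0); 
    for k in range(5):
        n=np.linalg.svd(Q-m)[2][2]; n*=np.sign(n[2]); r=(Q-m)@n; Q=Q[abs(r)<max(2.5*np.median(abs(r)),.0007)]; m=Q.mean(0)
    return m,n,np.std((Q-m)@n),len(Q)
Q=np.concatenate([P[95:125,190:260].reshape(-1,3),P[150:250,305:325].reshape(-1,3),P[110:200,172:180].reshape(-1,3)])
Q=Q[~np.isnan(Q[:,0])]; m,n,s,k=fit(Q);print('plate',m,n,s,k,'tilt',np.arccos(n[2]),'yaw',np.degrees(np.arctan2(-n[1],-n[0])))
H=(P-m)@n
for lo in np.arange(-.004,.08,.002): print(round(lo*1000),((H>lo)&(H<lo+.002)).sum(),end='; ')
print()
V,U=np.mgrid[:384,:512]
for lo,hi in((.025,.031),(.055,.066)):
    M=(H>lo)&(H<hi)&(V<260)&(U>150)&(U<330)
    q=P[M];print(lo,q.mean(0),len(q),fit(q) if len(q)>20 else'', U[M].min(),U[M].max(),V[M].min(),V[M].max())
cv2.imwrite('pics/H.png',np.clip(np.nan_to_num(H)*3000,0,255).astype(np.uint8))
E
```

```text
plate [0.64674334 0.03274232 0.13965223] [-0.44604917  0.06638843  0.89254284] 0.0004996056558885864 2646 tilt 0.467843557562538 yaw -8.46556155812549
-4 5099; -2 9245; 0 10817; 2 4216; 4 1665; 6 2007; 8 812; 10 648; 12 614; 14 592; 16 597; 18 569; 20 577; 22 617; 24 3141; 26 3817; 28 632; 30 611; 32 561; 34 549; 36 494; 38 483; 40 497; 42 460; 44 475; 46 442; 48 452; 50 469; 52 440; 54 450; 56 468; 58 503; 60 759; 62 837; 64 424; 66 415; 68 424; 70 431; 72 394; 74 433; 76 392; 78 407; 
0.025 [0.60333205 0.00378964 0.14956442] 5663 (array([0.60380719, 0.00332886, 0.14971107]), array([-0.43144812,  0.06247985,  0.89997155]), np.float64(0.00041160907212346297), 4792) 179 271 148 248
0.055 [0.58969631 0.00190191 0.18207066] 1015 (array([0.58542811, 0.00103542, 0.18107173]), array([-0.44059609,  0.07253829,  0.89476996]), np.float64(0.0004707234249886791), 598) 183 329 193 247
```

View pics/H.png

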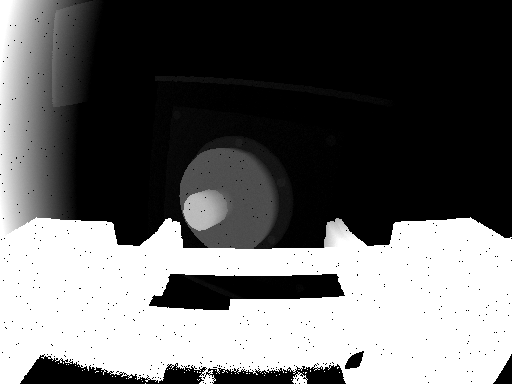

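```bash
python3 - <<'E'
from h import *
c=load('wrist0');P=pts(c)
psi=np.radians(-8.3);t=.45
n=np.array([-np.sin(t)*np.cos(psi),-np.sin(t)*np.sin(psi),np.cos(t)])
ey=np.array([-np.sin(psi),np.cos(psi),0]);ex=np.cross(ey,n)
m=np.array([0.6038,0.0033,0.1497])
H=(P-m)@n
V,U=np.mgrid[:384,:512]
for lo,hi,box in((-.003,.003,(170,290,140,250)),(.032,.039,(175,240,180,240))):
    M=((H>lo)&(H<hi)&(U>box[0])&(U<box[1])&(V>box[2])&(V<box[3])).astype(np.uint8)
    M=cv2.morphologyEx(M,cv2.MORPH_CLOSE,np.ones((3,3)));nc,L,st,_=cv2.connectedComponentsWithStats(M);M=(L==1+np.argmax(st[1:,4]))&~np.isnan(H)
    q=P[M]-m; a=np.stack([q@ex,q@ey],1).astype(np.float32)
    (cx,cy),r=cv2.minEnclosingCircle(a); h=np.median(q@n)
    print('r',r,'h',h,'centre',m+cx*ex+cy*ey+h*n, a.min(0),a.max(0))
# block & spanner from side+scene
for tg in('side0','scene0'):
    P=pts(load(tg));
    for lo,hi in((.027,.033),(.094,.12)):
        M=(P[...,2]>lo)&(P[...,2]<hi)&(abs(P[...,0]-.56)<.1)&(abs(P[...,1]-.29)<.09); q=P[M][:,:2].astype(np.float32)
        print(tg,lo,len(q),q.mean(0) if len(q) else'',cv2.minAreaRect(q) if len(q) else'', np.median(P[M][:,2]) if len(q) else '')
    M=(P[...,2]<.012)&(P[...,2]>-.005)&False
    M=(P[...,2]>.017)&(P[...,2]<.026)&(abs(P[...,0]-.49)<.12)&(abs(P[...,1]+.315)<.12);q=P[M][:,:2].astype(np.float32);print(tg,'tray',cv2.minAreaRect(q),len(q))
E
```

```text
r 0.04664135351777077 h -2.919607052039526e-05 centre [ 0.5970929  -0.00172349  0.14681191] [-0.05268581 -0.05155303] [0.03932835 0.03971739]
r 0.014319829642772675 h 0.03570908739743641 centre [5.82265480e-01 5.22057583e-04 1.79257372e-01] [-0.0199195  -0.02004322] [0.00766875 0.0079626 ]
side0 0.027 241 [0.5553745 0.3065858] ((0.5614347457885742, 0.3158876299858093), (0.07730613648891449, 0.12805110216140747), 2.3029658794403076) 0.030728826683181665
side0 0.094 98 [0.56491107 0.3089995 ] ((0.5704363584518433, 0.3131024241447449), (0.023357508704066277, 0.061329398304224014), 1.629480004310608) 0.10928520145215859
side0 tray ((0.4890612065792084, -0.31638532876968384), (0.23645628988742828, 0.1788092702627182), 83.47164916992188) 500
scene0 0.027 122 [0.559818   0.31926298] ((0.5654258131980896, 0.311973512172699), (0.07033325731754303, 0.12880751490592957), 4.385175704956055) 0.03074340821310917
scene0 0.094 69 [0.5767101  0.30289364] ((0.5753608345985413, 0.3115411102771759), (0.057556428015232086, 0.016002697870135307), 87.2474594116211) 0.11150475018778438
scene0 tray ((0.4907456040382385, -0.31520289182662964), (0.23252849280834198, 0.17725051939487457), 82.73578643798828) 496
```

```bash
cat >> h.py <<'E'
from scipy.spatial.transform import Rotation as Ro
PSI=np.radians(-8.3);T=.45
n=np.array([-np.sin(T)*np.cos(PSI),-np.sin(T)*np.sin(PSI),np.cos(T)])
ey=np.array([-np.sin(PSI),np.cos(PSI),0]);ex=np.cross(ey,n)
CT=np.array([0.5971,-.0017,.1468]); RF=CT-.005*n
RC=np.stack([ey,ex,-n],1)
def down(yaw): # tool y at world yaw
    y=np.array([np.cos(yaw),np.sin(yaw),0]);z=np.array([0,0,-1.]);return np.stack([np.cross(y,z),y,z],1)
def plan(p,R,s=None):
    s=s or bot.read_state();A=s['tcp_rot'];
    dp=A.T@(np.array(p)-s['position'])*1000;rv=Ro.from_matrix(A.T@R).as_rotvec(degrees=True)
    print('dp',dp.round(1).tolist(),'turn',rv.round(2).tolist(),'rows',np.linalg.norm(dp)/50,np.linalg.norm(rv)/8.59)
def show():
    s=bot.read_state();print(s['time_s'],s['position'].round(4),s['force'].round(1),s['moment'].round(2),round(s['opening'],3));return s
E
python3 -c "
from h import *
o=CT-.017*n; print(n,RF)
plan(o+.093*n,RC); plan(o+.033*n,RC)"
```

```text
[-0.43040961  0.06278997  0.9004471 ] [ 0.59925205 -0.00201395  0.14229776]
dp [2.9, -60.0, 17.7] turn [-25.83, -1.88, 8.16] rows 1.2531324997081075 3.161204893502196
dp [-0.8, -34.1, 71.6] turn [-25.83, -1.88, 8.16] rows 1.5871929836616716 3.161204893502196
```

jog_arm:
  rows:
    - {"dp": [1,-20,4],"turn": [-8,-0.6,2.5],"grip": 1}
    - {"dp": [2,-40,10],"turn": [-16,-1.2,5],"grip": 1}
    - {"dp": [3,-60,18],"turn": [-23,-1.7,7.3],"grip": 1}
    - {"dp": [3,-60,18],"turn": [-25.8,-1.9,8.2],"grip": 1}
    - {"dp": [3,-60,18],"turn": [-25.8,-1.9,8.2],"grip": 1}
    - {"dp": [3,-60,18],"turn": [-25.8,-1.9,8.2],"grip": 1}
    - {"dp": [3,-60,18],"turn": [-25.8,-1.9,8.2],"grip": 1}

```text
time_s: 0.85
position: [0.5676, 0.0024, 0.2167]
tcp_rot: [[0.145, 0.889, 0.434], [0.989, -0.13, -0.064], [-0.001, 0.439, -0.899]]
force: [0.6, -0.2, 0.3]
opening: 1.002
```

```bash
python3 -c "
from h import *
show(); cap('wrist','w1');o=CT-.017*n
plan(o+.033*n,RC)"
```

```text
0.85 [0.5676 0.0024 0.2167] [ 0.6 -0.2  0.3] [ 0.04  0.28 -0.04] 1.002
dp [0.2, -3.6, 59.8] turn [0.21, 0.05, -0.02] rows 1.1979124408048714 0.025631900942460963
```

View pics/w1.png

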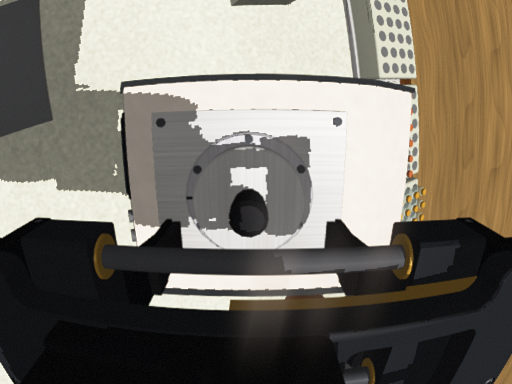

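The module's plate is now square in the wrist view. The knob at (248,213) sits between the fingers, so I'll descend and grip.

jog_arm:
  rows:
    - {"dp": [0,-3,15],"turn": [0.2,0,0],"grip": 1}
    - {"dp": [0,-3,35],"turn": [0.2,0,0],"grip": 1}
    - {"dp": [0,-3,52],"turn": [0.2,0,0],"grip": 1}
    - {"dp": [0,-3,60],"turn": [0.2,0,0],"grip": 1}
    - {"dp": [0,-3,60],"turn": [0.2,0,0],"grip": 1}
    - {"dp": [0,-3,60],"turn": [0.2,0,0],"grip": 1}

```text
time_s: 1.5
position: [0.5887, -0.0005, 0.1605]
tcp_rot: [[0.145, 0.892, 0.429], [0.989, -0.131, -0.063], [-0.0, 0.433, -0.901]]
force: [0.1, 0.1, 1.0]
opening: 0.999
```

```bash
python3 -c "
from h import *
show();o=CT-.017*n
plan(o+.033*n,RC)"
```

```text
1.5 [ 5.887e-01 -5.000e-04  1.605e-01] [0.1 0.1 1. ] [ 0.07  0.31 -0.03] 0.999
dp [-0.0, 1.7, 0.0] turn [-0.11, 0.04, -0.03] rows 0.033498000288690585 0.014106871047455068
```

jog_arm:
  rows:
    - {"dp": [0,1.5,0],"turn": [0,0,0],"grip": 0.7}
    - {"dp": [0,1.5,0],"turn": [0,0,0],"grip": 0.5}
    - {"dp": [0,1.5,0],"turn": [0,0,0],"grip": 0.2}
    - {"dp": [0,1.5,0],"turn": [0,0,0],"grip": 0.2}
    - {"dp": [0,1.5,0],"turn": [0,0,0],"grip": 0.2}
    - {"dp": [0,1.5,0],"turn": [0,0,0],"grip": 0.2}
    - {"dp": [0,1.5,0],"turn": [0,0,0],"grip": 0.2}
    - {"dp": [0,1.5,0],"turn": [0,0,0],"grip": 0.2}

```text
time_s: 2.3
position: [0.5895, -0.0006, 0.1609]
tcp_rot: [[0.145, 0.892, 0.428], [0.989, -0.131, -0.063], [-0.0, 0.433, -0.901]]
force: [-0.7, 0.4, 0.0]
opening: 0.355
```

```bash
python3 -c "
from h import *
show()"
```

```text
2.3 [ 0.5895 -0.0006  0.1609] [-0.7  0.4  0. ] [ 0.04  0.27 -0.02] 0.355
```

jog_arm:
  rows:
    - {"dp": [0,0,0],"turn": [0,0,0],"grip": 0.15}
    - {"dp": [0,0,0],"turn": [0,0,0],"grip": 0.15}
    - {"dp": [0,0,0],"turn": [0,0,0],"grip": 0.15}
    - {"dp": [0,0,-4],"turn": [0,0,0],"grip": 0.15}
    - {"dp": [0,0,-10],"turn": [0,0,0],"grip": 0.15}
    - {"dp": [0,0,-20],"turn": [0,0,0],"grip": 0.15}
    - {"dp": [0,0,-35],"turn": [0,0,0],"grip": 0.15}
    - {"dp": [0,0,-50],"turn": [0,0,0],"grip": 0.15}
    - {"dp": [0,0,-60],"turn": [0,0,0],"grip": 0.15}

```text
time_s: 3.2
position: [0.5632, 0.0034, 0.2164]
tcp_rot: [[0.145, 0.892, 0.429], [0.989, -0.131, -0.063], [-0.0, 0.434, -0.901]]
force: [-0.6, 0.6, -2.2]
opening: 0.309
```

```bash
python3 -c "
from h import *
show(); cap('scene','s2');cap('side','d2'); cap('wrist','w2')
P=pts(load('d2'))
for t in('s2','d2'):
  c=load(t); P=pts(c)
  M=(P[...,2]<.012)&(P[...,2]>-.006)&(abs(P[...,0]-.49)<.15)&(abs(P[...,1]+.315)<.15)
  im=c['im'].astype(int); M&=im.sum(-1)<390; M&=(im.max(-1)-im.min(-1))<30
  M=cv2.morphologyEx(M.astype(np.uint8),cv2.MORPH_OPEN,np.ones((3,3)))
  nc,L,st,_=cv2.connectedComponentsWithStats(M);k=1+np.argmax(st[1:,4]);q=P[L==k][:,:2].astype(np.float32);print(len(q),cv2.minAreaRect(q),np.median(P[L==k][:,2]))
im=np.concatenate([cv2.imread('pics/s2.png')[40:340,60:400],cv2.imread('pics/d2.png')[80:380,120:460]],1); cv2.imwrite('pics/sd2.png',im)
"
```

```text
3.2 [0.5632 0.0034 0.2164] [-0.6  0.6 -2.2] [0.08 0.39 0.05] 0.309
1660 ((0.4875399172306061, -0.3119502365589142), (0.13998685777187347, 0.16119815409183502), 83.59526062011719) 0.005036671539672244Traceback (most recent call last):
  File "<string>", line 10, in <module>
    nc,L,st,_=cv2.connectedComponentsWithStats(M);k=1+np.argmax(st[1:,4]);q=P[L==k][:,:2].astype(np.float32);print(len(q),cv2.minAreaRect(q),np.median(P[L==k][:,2]))
                                                      ~~~~~~~~~^^^^^^^^^^
    return _wrapfunc(a, 'argmax', axis=axis, out=out, **kwds)
    return bound(*args, **kwds)
ValueError: attempt to get argmax of an empty sequence
```

View pics/w2.png

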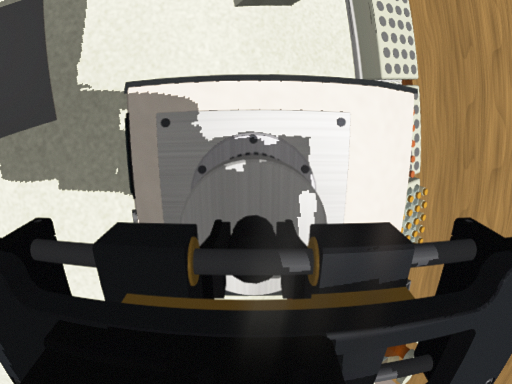

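```bash
python3 -c "
from h import *
o=CT-.017*n
print('grasp z',(np.array([.5895,-.0006,.1609])-o)@n)
im=np.concatenate([cv2.imread('pics/s2.png')[40:340,60:400],cv2.imread('pics/d2.png')[80:380,120:460]],1); cv2.imwrite('pics/sd2.png',im)
P=pts(load('s2'));print(P[297,262],P[275,263],P[229,200])
P=pts(load('d2'));print(P[187,372],P[215,367])
plan([.489,-.314,.27],down(np.radians(-8)))
"
```

```text
grasp z 0.0330364861739805
[ 0.73719465 -0.29830178  0.1204196 ] [ 0.71898141 -0.26662105  0.1675293 ] [ 0.44070212 -0.18493976  0.02701445]
[ 0.71021313 -0.28000779  0.16589352] [ 0.69154851 -0.29012209  0.07618717]
dp [-324.8, -1.8, -60.7] turn [25.75, 0.1, -0.33] rows 6.608064282035958 2.9974374439831917
```

View pics/sd2.png

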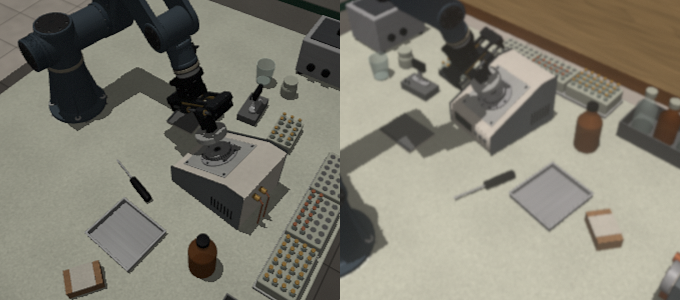

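jog_arm:
  rows:
    - {"dp": [-8,0,-20],"turn": [0,0,0],"grip": 0.15}
    - {"dp": [-30,0,-40],"turn": [5,0,0],"grip": 0.15}
    - {"dp": [-65,-1,-55],"turn": [10,0,0],"grip": 0.15}
    - {"dp": [-105,-2,-61],"turn": [15,0,0],"grip": 0.15}
    - {"dp": [-150,-2,-61],"turn": [20,0,0],"grip": 0.15}
    - {"dp": [-195,-2,-61],"turn": [24,0,-0.2],"grip": 0.15}
    - {"dp": [-240,-2,-61],"turn": [25.7,0.1,-0.3],"grip": 0.15}
    - {"dp": [-280,-2,-61],"turn": [25.7,0.1,-0.3],"grip": 0.15}
    - {"dp": [-310,-2,-61],"turn": [25.7,0.1,-0.3],"grip": 0.15}
    - {"dp": [-325,-2,-61],"turn": [25.7,0.1,-0.3],"grip": 0.15}

```text
time_s: 4.35
position: [0.4884, -0.3173, 0.2682]
tcp_rot: [[0.143, 0.99, -0.001], [0.99, -0.143, -0.0], [-0.0, -0.001, -1.0]]
force: [0.1, 0.1, -1.9]
opening: 0.31
```

```bash
python3 -c "
from h import *
s=show();print(s['tcp_rot'].round(3))
plan([.489,-.314,.037],down(np.radians(-8)))
cap('wrist','w3')"
```

```text
4.35 [ 0.4884 -0.3173  0.2682] [ 0.1  0.1 -1.9] [ 0.05 -0.03 -0.06] 0.31
[[ 0.143  0.99  -0.001]
 [ 0.99  -0.143 -0.   ]
 [-0.    -0.001 -1.   ]]
dp [3.4, 0.4, 231.2] turn [-0.06, 0.01, -0.19] rows 4.624303354962834 0.023726006237671918
```

View pics/w3.png

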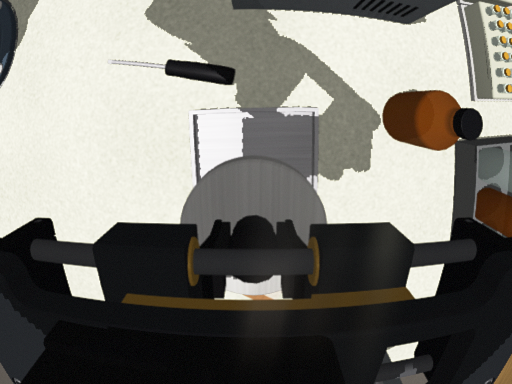

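The tray, with edges at u = 193 to 319, is centred under the held cover. I'll descend, slowly at the end.

jog_arm:
  rows:
    - {"dp": [1,0,30],"turn": [0,0,-0.2],"grip": 0.15}
    - {"dp": [3,0,70],"turn": [0,0,-0.2],"grip": 0.15}
    - {"dp": [3,0,115],"turn": [0,0,-0.2],"grip": 0.15}
    - {"dp": [3,0,155],"turn": [0,0,-0.2],"grip": 0.15}
    - {"dp": [3,0,185],"turn": [0,0,-0.2],"grip": 0.15}
    - {"dp": [3,0,205],"turn": [0,0,-0.2],"grip": 0.15}
    - {"dp": [3,0,217],"turn": [0,0,-0.2],"grip": 0.15}
    - {"dp": [3,0,222],"turn": [0,0,-0.2],"grip": 0.15}
    - {"dp": [3,0,225],"turn": [0,0,-0.2],"grip": 0.15}
    - {"dp": [3,0,226],"turn": [0,0,-0.2],"grip": 0.15}

```text
time_s: 5.4
position: [0.4896, -0.3114, 0.0439]
tcp_rot: [[0.136, 0.991, 0.0], [0.991, -0.136, -0.001], [-0.001, 0.0, -1.0]]
force: [-0.1, -1.0, -1.3]
opening: 0.311
```

jog_arm:
  rows:
    - {"dp": [0,0,0],"turn": [0,0,0],"grip": 0.15}
    - {"dp": [0,0,1],"turn": [0,0,0],"grip": 0.15}
    - {"dp": [0,0,2],"turn": [0,0,0],"grip": 0.15}
    - {"dp": [0,0,3],"turn": [0,0,0],"grip": 0.15}

```text
time_s: 5.8
position: [0.4891, -0.3114, 0.0405]
tcp_rot: [[0.136, 0.991, -0.0], [0.991, -0.136, -0.0], [-0.0, -0.0, -1.0]]
force: [0.6, 0.6, -2.2]
opening: 0.31
```

jog_arm:
  rows:
    - {"dp": [0,0,1],"turn": [0,0,0],"grip": 0.15}
    - {"dp": [0,0,2],"turn": [0,0,0],"grip": 0.15}
    - {"dp": [0,0,3],"turn": [0,0,0],"grip": 0.15}
    - {"dp": [0,0,3.5],"turn": [0,0,0],"grip": 0.15}
    - {"dp": [0,0,3.5],"turn": [0,0,0],"grip": 0.15}

```text
time_s: 6.3
position: [0.4889, -0.3111, 0.0366]
tcp_rot: [[0.136, 0.991, -0.001], [0.991, -0.136, 0.001], [0.0, -0.001, -1.0]]
force: [-0.6, 0.7, -1.5]
opening: 0.307
```

jog_arm:
  rows:
    - {"dp": [0,0,0.5],"turn": [0,0,0],"grip": 0.15}
    - {"dp": [0,0,1],"turn": [0,0,0],"grip": 0.15}
    - {"dp": [0,0,1],"turn": [0,0,0],"grip": 0.15}

```text
time_s: 6.6
position: [0.489, -0.3112, 0.0357]
tcp_rot: [[0.136, 0.991, -0.001], [0.991, -0.136, 0.0], [0.0, -0.001, -1.0]]
force: [0.1, 0.1, -2.1]
opening: 0.314
```

jog_arm:
  rows:
    - {"dp": [0,0,0.5],"turn": [0,0,0],"grip": 0.15}
    - {"dp": [0,0,1],"turn": [0,0,0],"grip": 0.15}
    - {"dp": [0,0,1],"turn": [0,0,0],"grip": 0.15}

```text
time_s: 6.9
position: [0.489, -0.3112, 0.0351]
tcp_rot: [[0.136, 0.991, -0.001], [0.991, -0.136, 0.0], [0.0, -0.001, -1.0]]
force: [-0.2, 0.9, 2.0]
opening: 0.309
```

jog_arm:
  rows:
    - {"dp": [0,0,0.5],"turn": [0,0,0],"grip": 0.15}
    - {"dp": [0,0,1],"turn": [0,0,0],"grip": 0.15}
    - {"dp": [0,0,1],"turn": [0,0,0],"grip": 0.15}

```text
time_s: 7.2
position: [0.4891, -0.3112, 0.035]
tcp_rot: [[0.136, 0.991, -0.001], [0.991, -0.136, -0.0], [-0.0, -0.0, -1.0]]
force: [-1.0, 1.4, 9.6]
opening: 0.31
```

In contact. Back off a little and release.

jog_arm:
  rows:
    - {"dp": [0,0,-1],"turn": [0,0,0],"grip": 0.15}
    - {"dp": [0,0,-1],"turn": [0,0,0],"grip": 0.4}
    - {"dp": [0,0,-1],"turn": [0,0,0],"grip": 0.6}
    - {"dp": [0,0,-1],"turn": [0,0,0],"grip": 0.8}
    - {"dp": [0,0,-1],"turn": [0,0,0],"grip": 1}
    - {"dp": [0,0,-1],"turn": [0,0,0],"grip": 1}
    - {"dp": [0,0,-5],"turn": [0,0,0],"grip": 1}
    - {"dp": [0,0,-20],"turn": [0,0,0],"grip": 1}
    - {"dp": [0,0,-50],"turn": [0,0,0],"grip": 1}
    - {"dp": [0,0,-90],"turn": [0,0,0],"grip": 1}

```text
time_s: 8.2
position: [0.4881, -0.3104, 0.1242]
tcp_rot: [[0.136, 0.991, -0.003], [0.991, -0.136, 0.003], [0.002, -0.004, -1.0]]
force: [-0.5, -0.3, 0.1]
opening: 0.976
```

```bash
python3 -c "
from h import *
show();cap('side','d4');cap('scene','s4')
for t in('s4','d4'):
  c=load(t);P=pts(c)
  for (lo,hi,nm,th) in((.027,.034,'blk',0),(.085,.125,'handle',0)):
    M=(P[...,2]>lo)&(P[...,2]<hi)&(abs(P[...,0]-.565)<.075)&(abs(P[...,1]-.312)<.075)
    q=P[M][:,:2].astype(np.float32); print(t,nm,len(q),cv2.minAreaRect(q),np.percentile(P[M][:,2],[5,50,95]) , np.argwhere(M).min(0),np.argwhere(M).max(0))
a=cv2.imread('pics/s4.png')[110:180,220:320];b=cv2.imread('pics/d4.png')[120:190,150:250]
cv2.imwrite('pics/sd4.png',np.concatenate([cv2.resize(x,(400,280),interpolation=cv2.INTER_CUBIC) for x in(a,b)],1))
im=np.concatenate([cv2.imread('pics/s4.png')[40:340,60:400],cv2.imread('pics/d4.png')[80:380,120:460]],1); cv2.imwrite('pics/sd4b.png',im)
"
```

```text
8.2 [ 0.4881 -0.3104  0.1242] [-0.5 -0.3  0.1] [-0.02  0.01  0.03] 0.976
s4 blk 279 ((0.5650292038917542, 0.31362733244895935), (0.07088382542133331, 0.1276933252811432), 4.187442779541016) [0.02816461 0.03163576 0.0337434 ] [132 298] [161 328]
s4 handle 106 ((0.5736267566680908, 0.313495397567749), (0.017419148236513138, 0.05910012498497963), 2.9685704708099365) [0.09384929 0.11747888 0.12355117] [123 313] [140 323]
d4 blk 291 ((0.5617367029190063, 0.3153488039970398), (0.07853279262781143, 0.13108880817890167), 5.71734619140625) [0.02764953 0.03082637 0.03362454] [152 180] [175 218]
d4 handle 143 ((0.5693649053573608, 0.3154415786266327), (0.021881800144910812, 0.0604383647441864), 6.175779819488525) [0.09063787 0.11167219 0.12250438] [138 191] [152 205]
```

View pics/sd4.png

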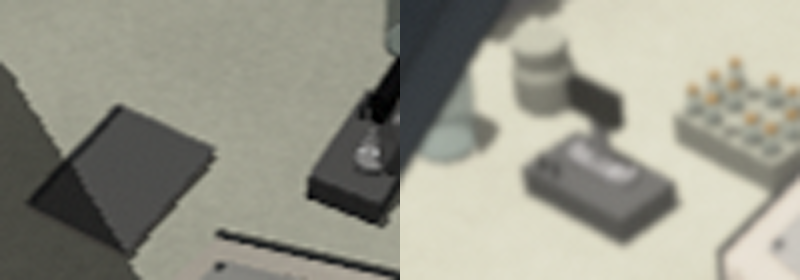

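View pics/sd4b.png

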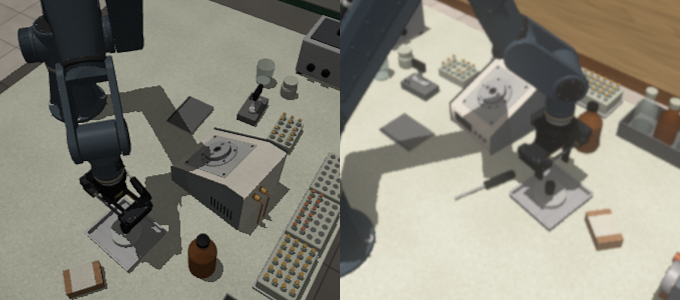

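Cover is sitting knob-up in the tray. Next I'll look at the ring on the way to the spanner.

```bash
python3 -c "
from h import *
p=RF+.12*n-.05*ey;print(p)
plan(p,RC)"
```

```text
[ 0.54038508 -0.04395544  0.25035142]
dp [273.2, 12.2, -122.2] turn [-25.26, 0.28, 0.55] rows 5.990420149601226 2.9419769841917285
```

jog_arm:
  rows:
    - {"dp": [0,0,-30],"turn": [0,0,0],"grip": 1}
    - {"dp": [10,2,-70],"turn": [-3,0,0],"grip": 1}
    - {"dp": [40,5,-105],"turn": [-7,0,0.2],"grip": 1}
    - {"dp": [80,8,-122],"turn": [-12,0,0.4],"grip": 1}
    - {"dp": [125,12,-122],"turn": [-17,0.2,0.5],"grip": 1}
    - {"dp": [170,12,-122],"turn": [-22,0.3,0.5],"grip": 1}
    - {"dp": [215,12,-122],"turn": [-25.3,0.3,0.5],"grip": 1}
    - {"dp": [250,12,-122],"turn": [-25.3,0.3,0.5],"grip": 1}
    - {"dp": [273,12,-122],"turn": [-25.3,0.3,0.5],"grip": 1}
    - {"dp": [273,12,-122],"turn": [-25.3,0.3,0.5],"grip": 1}

```text
time_s: 9.3
position: [0.5375, -0.0395, 0.2462]
tcp_rot: [[0.139, 0.895, 0.423], [0.99, -0.129, -0.053], [0.007, 0.426, -0.905]]
force: [-0.4, -0.5, -0.7]
opening: 1.002
```

jog_arm:
  rows:
    - {"dp": [0,0,0],"turn": [0,0,0],"grip": 1}
    - {"dp": [0,0,0],"turn": [0,0,0],"grip": 1}

```text
time_s: 9.5
position: [0.5385, -0.0434, 0.2461]
tcp_rot: [[0.144, 0.894, 0.424], [0.989, -0.133, -0.056], [0.007, 0.427, -0.904]]
force: [0.2, 0.8, -0.3]
opening: 1.002
```

```bash
python3 -c "
from h import *
s=show();print(s['qvel'].round(2)); cap('wrist','w5')
im=cv2.imread('pics/w5.png')[60:260,130:400];cv2.imwrite('pics/w5c.png',cv2.resize(im,(800,592),interpolation=cv2.INTER_CUBIC))"
```

```text
9.5 [ 0.5385 -0.0434  0.2461] [ 0.2  0.8 -0.3] [ 0.01  0.31 -0.02] 1.002
[-0.7   0.3  -0.03 -0.11  0.05  0.38]
```

View pics/w5c.png

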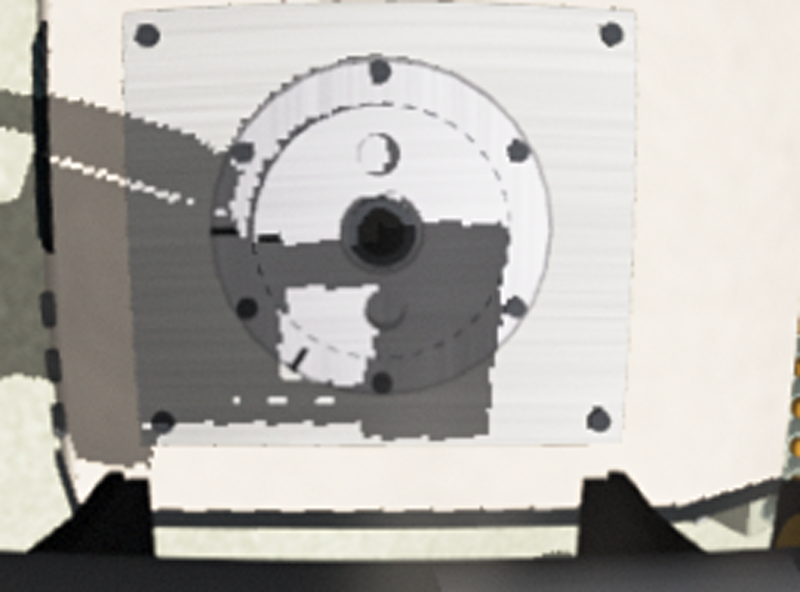

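The crop shows the ring's holes at (378,154) and (386,308), and the bore at (382,232). The ring's line is at (268,238). The locked mark is at (224,231) and the open mark at (300,358).

```bash
python3 -c "
from h import *
c=load('w5');P=pts(c);print(P[165:175,225:235].reshape(-1,3).shape)
# ring face plane height
for (a,b) in((330,130),(330,200),(440,150)):
    u,v=int(130+a/2.963),int(60+b/2.96);q=P[v-2:v+3,u-2:u+3].reshape(-1,3);print('face h mm',np.nanmedian((q-RF)@n)*1000)
def on(a,b,h):
    d=ray(c,130+a/2.963,60+b/2.96);o=RF+h*n;p=c['pos']+d*(((o-c['pos'])@n)/(d@n));return p
for nm,a,b,h in(('h1',378,154,0),('h2',386,308,0),('bore',382,232,0),('flg',382,224,-.014),('line',268,238,0),('lock',224,231,-.014),('open',300,358,-.014),('lockin',240,231,-.014),('s1',380,70,-.014),('s2',382,383,-.014)):
    p=on(a,b,h);q=p-RF;print(nm,p.round(4),'ex,ey mm',(q@ex*1000).round(1),(q@ey*1000).round(1),'ang',np.degrees(np.arctan2(q@ey,q@ex)).round(1))
"
```

```text
(100, 3)
face h mm 0.5137337476148164
face h mm 0.2464199963966188
face h mm 0.24692969122545871
h1 [0.602  0.0214 0.142 ] ex,ey mm -0.7 23.5 ang 91.8
h2 [ 0.5973 -0.0258  0.143 ] ex,ey mm 1.7 -23.8 ang -86.0
bore [ 0.5996 -0.0023  0.1425] ex,ey mm 0.4 -0.3 ang -32.0
flg [ 0.606  -0.0018  0.13  ] ex,ey mm 0.6 1.2 ang 61.8
line [0.5684 0.0006 0.1274] ex,ey mm -34.3 -1.8 ang -176.9
lock [0.5604 0.0031 0.1078] ex,ey mm -50.3 -0.5 ang -179.4
open [ 0.5756 -0.0418  0.1182] ex,ey mm -26.3 -42.8 ang -121.6
lockin [0.5651 0.0023 0.1101] ex,ey mm -45.0 -0.6 ang -179.2
s1 [0.6127 0.0472 0.1297] ex,ey mm 0.1 50.7 ang 89.9
s2 [ 0.5984 -0.0538  0.13  ] ex,ey mm 0.6 -51.3 ang -89.3
```

```bash
sed -i 's/^RF=.*//; s/RF=CT-.005\*n/RF=CT-.005*n+.0004*ex-.0001*ey+.0003*n/' h.py; python3 -c "
from h import *
print(RF)
plan([.571,.27,.25],down(np.radians(4)))"
```

```text
[ 0.5994649  -0.00214606  0.14274188]
dp [315.1, -11.2, -7.3] turn [25.22, 2.33, -12.23] rows 6.307180426285014 3.274245540978859
```

jog_arm:
  rows:
    - {"dp": [20,-2,-10],"turn": [3,0.3,-1.5],"grip": 1}
    - {"dp": [55,-4,-15],"turn": [7,0.7,-3.5],"grip": 1}
    - {"dp": [100,-6,-15],"turn": [12,1.1,-6],"grip": 1}
    - {"dp": [145,-8,-12],"turn": [17,1.6,-8.5],"grip": 0.8}
    - {"dp": [190,-10,-10],"turn": [22,2,-11],"grip": 0.7}
    - {"dp": [235,-11,-8],"turn": [25.2,2.3,-12.2],"grip": 0.6}
    - {"dp": [275,-11,-7],"turn": [25.2,2.3,-12.2],"grip": 0.6}
    - {"dp": [305,-11,-7],"turn": [25.2,2.3,-12.2],"grip": 0.6}
    - {"dp": [315,-11,-7],"turn": [25.2,2.3,-12.2],"grip": 0.6}
    - {"dp": [315,-11,-7],"turn": [25.2,2.3,-12.2],"grip": 0.6}

```text
time_s: 10.55
position: [0.571, 0.2711, 0.2491]
tcp_rot: [[-0.071, 0.997, -0.001], [0.997, 0.071, -0.0], [-0.0, -0.001, -1.0]]
force: [-0.6, -1.6, 0.4]
opening: 0.607
```

```bash
python3 -c "
from h import *
s=show();print(s['qvel'].round(2)); cap('wrist','w6')
c=load('w6');P=pts(c)
for lo,hi,nm in((.112,.13,'handle'),(.026,.034,'blk')):
    M=(P[...,2]>lo)&(P[...,2]<hi)&(abs(P[...,0]-.565)<.075)&(abs(P[...,1]-.312)<.075);q=P[M]
    r=cv2.minAreaRect(q[:,:2].astype(np.float32));print(nm,len(q),r,np.median(q[:,2]),np.argwhere(M).min(0),np.argwhere(M).max(0))
"
```

```text
10.55 [0.571  0.2711 0.2491] [-0.6 -1.6  0.4] [-0.02 -0.01  0.02] 0.607
[-1.98 -1.12  1.88 -1.11  0.17 -0.7 ]
handle 955 ((0.5716334581375122, 0.3152965307235718), (0.015340374782681465, 0.05718139931559563), 3.9558193683624268) 0.11856183583967062 [112 249] [171 265]
blk 4024 ((0.5633794069290161, 0.31454598903656006), (0.07048677653074265, 0.12338647246360779), 3.9221086502075195) 0.029081304237097427 [ 86 221] [183 278]
```

View pics/w6.png

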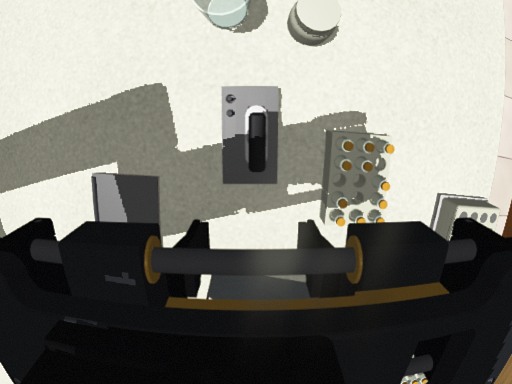

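```bash
python3 -c "
from h import *
plan([.5716,.3153,.098],down(np.radians(3.95)))"
```

```text
dp [45.3, 4.2, 151.2] turn [-0.06, 0.06, 0.08] rows 3.157485631533374 0.013844694875984645
```

jog_arm:
  rows:
    - {"dp": [15,1,10],"turn": [0,0,0],"grip": 0.6}
    - {"dp": [35,3,30],"turn": [0,0,0],"grip": 0.6}
    - {"dp": [45,4,60],"turn": [0,0,0],"grip": 0.6}
    - {"dp": [45,4,90],"turn": [0,0,0],"grip": 0.6}
    - {"dp": [45,4,115],"turn": [0,0,0],"grip": 0.6}
    - {"dp": [45,4,135],"turn": [0,0,0],"grip": 0.6}
    - {"dp": [45,4,148],"turn": [0,0,0],"grip": 0.6}
    - {"dp": [45,4,151],"turn": [0,0,0],"grip": 0.6}
    - {"dp": [45,4,151],"turn": [0,0,0],"grip": 0.6}
    - {"dp": [45,4,151],"turn": [0,0,0],"grip": 0.6}

```text
time_s: 11.6
position: [0.5723, 0.3164, 0.0997]
tcp_rot: [[-0.07, 0.998, 0.002], [0.998, 0.07, 0.001], [0.0, 0.002, -1.0]]
force: [0.7, -0.2, -0.5]
opening: 0.603
```

```bash
python3 -c "
from h import *
show()
plan([.5716,.3153,.098],down(np.radians(3.95)))"
```

```text
11.6 [0.5723 0.3164 0.0997] [ 0.7 -0.2 -0.5] [ 0.02 -0.01  0.03] 0.603
dp [-1.0, -0.8, 1.7] turn [0.11, -0.03, 0.08] rows 0.04384822768220455 0.016389845369685588
```

jog_arm:
  rows:
    - {"dp": [-1,-0.8,1.5],"turn": [0.1,0,0],"grip": 0.6}
    - {"dp": [-1,-0.8,1.5],"turn": [0.1,0,0],"grip": 0.4}
    - {"dp": [-1,-0.8,1.5],"turn": [0.1,0,0],"grip": 0.2}
    - {"dp": [-1,-0.8,1.5],"turn": [0.1,0,0],"grip": 0.05}
    - {"dp": [-1,-0.8,1.5],"turn": [0.1,0,0],"grip": 0.05}
    - {"dp": [-1,-0.8,1.5],"turn": [0.1,0,0],"grip": 0.05}
    - {"dp": [-1,-0.8,1.5],"turn": [0.1,0,0],"grip": 0.05}
    - {"dp": [-1,-0.8,1.5],"turn": [0.1,0,0],"grip": 0.05}

```text
time_s: 12.4
position: [0.5708, 0.3153, 0.0971]
tcp_rot: [[-0.071, 0.997, -0.002], [0.997, 0.071, -0.0], [-0.0, -0.002, -1.0]]
force: [0.5, 0.9, -0.1]
opening: 0.183
```

```bash
python3 -c "
from h import *
s=show();print(s['tcp_rot'].round(4))"
```

```text
12.4 [0.5708 0.3153 0.0971] [ 0.5  0.9 -0.1] [ 0.07 -0.08 -0.01] 0.183
[[-7.070e-02  9.975e-01 -1.700e-03]
 [ 9.975e-01  7.070e-02 -1.000e-04]
 [-0.000e+00 -1.700e-03 -1.000e+00]]
```

jog_arm:
  rows:
    - {"dp": [0,0,0],"turn": [0,0,0],"grip": 0.05}
    - {"dp": [0,0,0],"turn": [0,0,0],"grip": 0.05}
    - {"dp": [0,0,-4],"turn": [0,0,0],"grip": 0.05}
    - {"dp": [0,0,-15],"turn": [0,0,0],"grip": 0.05}
    - {"dp": [0,0,-35],"turn": [0,0,0],"grip": 0.05}
    - {"dp": [0,0,-70],"turn": [0,0,0],"grip": 0.05}
    - {"dp": [0,0,-110],"turn": [0,0,0],"grip": 0.05}
    - {"dp": [0,0,-150],"turn": [0,0,0],"grip": 0.05}
    - {"dp": [0,0,-180],"turn": [0,0,0],"grip": 0.05}
    - {"dp": [0,0,-190],"turn": [0,0,0],"grip": 0.05}

```text
time_s: 13.4
position: [0.5726, 0.3159, 0.2921]
tcp_rot: [[-0.071, 0.997, 0.006], [0.997, 0.071, 0.002], [0.002, 0.006, -1.0]]
force: [0.3, 1.3, -3.4]
opening: 0.184
```

```bash
cat >> h.py <<'E'
def RS(a): # tool rot for ring angle a (rad): tool x = spanner x
    x=np.cos(a)*ey-np.sin(a)*ex; return np.stack([x,np.cross(-n,x),-n],1)
E
python3 -c "
from h import *
show();print(RS(0)-RC)
plan(RF+.107*n,RS(np.radians(2.7)))
cap('wrist','w7');cap('scene','s7')"
```

```text
13.4 [0.5726 0.3159 0.2921] [ 0.3  1.3 -3.4] [ 0.05 -0.07 -0.02] 0.184
[[0. 0. 0.]
 [0. 0. 0.]
 [0. 0. 0.]]
dp [-309.3, -41.5, 52.1] turn [-25.27, -3.52, 9.46] rows 6.327836314850997 3.167591459869422
```

View pics/w7.png

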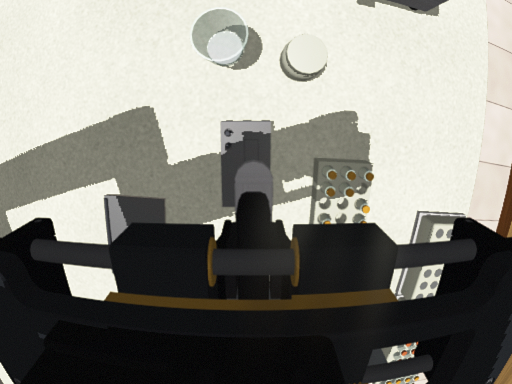

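View pics/s7.png

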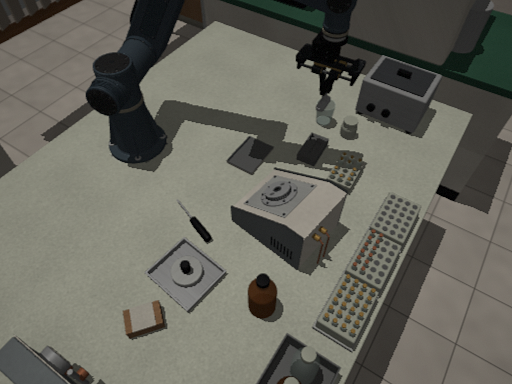

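The spanner is held straight, with its handle at (253,210) in the wrist view. The cover shows centred in the tray at (186,268) in the scene view. Next, the pre-insertion pose.

jog_arm:
  rows:
    - {"dp": [-20,-2,0],"turn": [-2,-0.3,0.8],"grip": 0.05}
    - {"dp": [-55,-6,0],"turn": [-5,-0.7,2],"grip": 0.05}
    - {"dp": [-100,-12,0],"turn": [-10,-1.4,3.8],"grip": 0.05}
    - {"dp": [-145,-18,0],"turn": [-15,-2.1,5.6],"grip": 0.05}
    - {"dp": [-190,-24,5],"turn": [-20,-2.8,7.5],"grip": 0.05}
    - {"dp": [-235,-31,15],"turn": [-25.3,-3.5,9.5],"grip": 0.05}
    - {"dp": [-275,-37,30],"turn": [-25.3,-3.5,9.5],"grip": 0.05}
    - {"dp": [-300,-41,45],"turn": [-25.3,-3.5,9.5],"grip": 0.05}
    - {"dp": [-309,-41.5,52],"turn": [-25.3,-3.5,9.5],"grip": 0.05}
    - {"dp": [-309,-41.5,52],"turn": [-25.3,-3.5,9.5],"grip": 0.05}

```text
time_s: 14.5
position: [0.5483, 0.003, 0.2314]
tcp_rot: [[0.106, 0.903, 0.415], [0.994, -0.087, -0.065], [-0.022, 0.42, -0.907]]
force: [-0.2, 0.1, -2.7]
opening: 0.181
```

jog_arm:
  rows:
    - {"dp": [0,0,0],"turn": [0,0,0],"grip": 0.05}
    - {"dp": [0,0,0],"turn": [0,0,0],"grip": 0.05}
    - {"dp": [0,0,0],"turn": [0,0,0],"grip": 0.05}

```text
time_s: 14.8
position: [0.5515, 0.0051, 0.2354]
tcp_rot: [[0.101, 0.9, 0.424], [0.995, -0.081, -0.064], [-0.023, 0.428, -0.903]]
force: [0.6, -0.2, -3.7]
opening: 0.179
```

```bash
python3 -c "
from h import *
s=show();print(s['qvel'].round(2))
plan(RF+.107*n,RS(np.radians(2.7)))
plan(RF+.082*n,RS(np.radians(2.7)))
cap('scene','s8');cap('side','d8');cap('wrist','w8')
a=cv2.imread('pics/s8.png')[140:240,220:350];b=cv2.imread('pics/d8.png')[110:240,210:340]
cv2.imwrite('pics/sd8.png',np.concatenate([cv2.resize(x,(400,400),interpolation=cv2.INTER_CUBIC) for x in(a,b)],1))
"
```

```text
14.8 [0.5515 0.0051 0.2354] [ 0.6 -0.2 -3.7] [ 0.08  0.56 -0.01] 0.179
[-0.04 -0.24 -0.16 -0.08  0.   -0.02]
dp [-0.4, 3.4, -2.4] turn [-0.38, 0.12, 0.12] rows 0.0833420379316383 0.04837419963175427
dp [-0.3, 3.5, 22.6] turn [-0.38, 0.12, 0.12] rows 0.4569152034546478 0.04837419963175427
```

View pics/sd8.png

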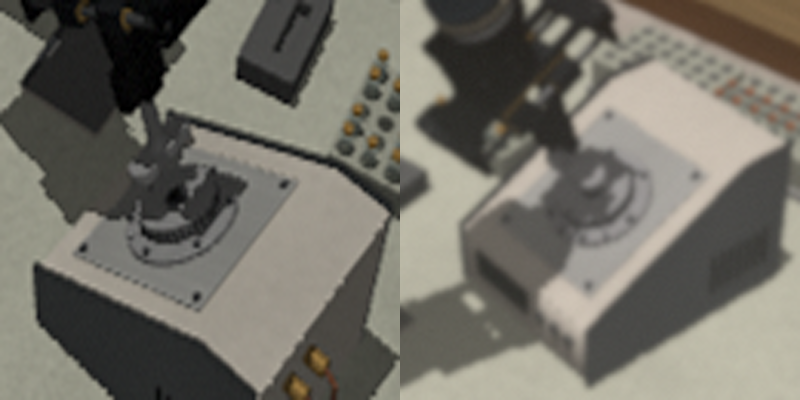

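View pics/w8.png

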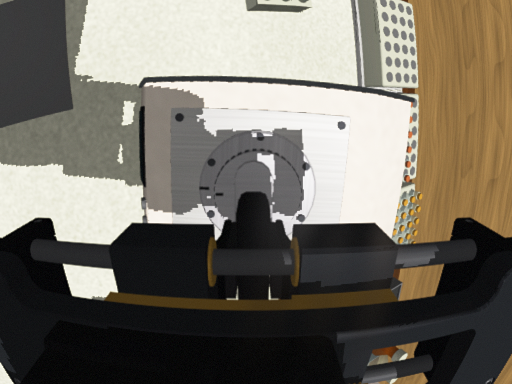

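jog_arm:
  rows:
    - {"dp": [0,3,0],"turn": [-0.4,0.1,0.1],"grip": 0.05}
    - {"dp": [0,3.5,8],"turn": [-0.4,0.1,0.1],"grip": 0.05}
    - {"dp": [0,3.5,16],"turn": [-0.4,0.1,0.1],"grip": 0.05}
    - {"dp": [0,3.5,22],"turn": [-0.4,0.1,0.1],"grip": 0.05}
    - {"dp": [0,3.5,22],"turn": [-0.4,0.1,0.1],"grip": 0.05}
    - {"dp": [0,3.5,22],"turn": [-0.4,0.1,0.1],"grip": 0.05}

```text
time_s: 15.55
position: [0.5638, 0.0024, 0.2163]
tcp_rot: [[0.104, 0.897, 0.429], [0.994, -0.084, -0.064], [-0.021, 0.434, -0.901]]
force: [-0.2, 0.7, -4.0]
opening: 0.178
```

```bash
python3 -c "
from h import *
s=show();print(s['qvel'].round(2),s['tcp_rot'].round(4))
plan(RF+.082*n,RS(np.radians(2.7)))
plan(RF+.067*n,RS(np.radians(2.7)))
"
```

```text
15.55 [0.5638 0.0024 0.2163] [-0.2  0.7 -4. ] [ 0.05  0.56 -0.01] 0.178
[ 0.03 -0.78 -0.06 -0.05  0.09  0.06] [[ 0.1037  0.8971  0.4295]
 [ 0.9944 -0.0845 -0.0637]
 [-0.0208  0.4337 -0.9008]]
dp [0.7, 0.4, -0.1] turn [-0.05, 0.06, -0.07] rows 0.016154114485213585 0.011816061084127303
dp [0.7, 0.4, 14.9] turn [-0.05, 0.06, -0.07] rows 0.29778497025289835 0.011816061084127303
```

jog_arm:
  rows:
    - {"dp": [0.7,0.4,2],"turn": [0,0,0],"grip": 0.05}
    - {"dp": [0.7,0.4,4],"turn": [0,0,0],"grip": 0.05}
    - {"dp": [0.7,0.4,6],"turn": [0,0,0],"grip": 0.05}
    - {"dp": [0.7,0.4,8],"turn": [0,0,0],"grip": 0.05}
    - {"dp": [0.7,0.4,8],"turn": [0,0,0],"grip": 0.05}

```text
time_s: 16.05
position: [0.5677, 0.0025, 0.2096]
tcp_rot: [[0.104, 0.897, 0.43], [0.994, -0.084, -0.064], [-0.021, 0.434, -0.901]]
force: [0.2, -0.6, -2.6]
opening: 0.182
```

```bash
python3 -c "
from h import *
show()
plan(RF+.067*n,RS(np.radians(2.7)))
"
```

```text
16.05 [0.5677 0.0025 0.2096] [ 0.2 -0.6 -2.6] [0.12 0.56 0.01] 0.182
dp [-0.0, -0.2, 7.1] turn [-0.01, 0.06, -0.06] rows 0.14256253402550306 0.010023558444409112
```

3 mm in without contact. On to full depth.

jog_arm:
  rows:
    - {"dp": [0,-0.1,2],"turn": [0,0,0],"grip": 0.05}
    - {"dp": [0,-0.1,4],"turn": [0,0,0],"grip": 0.05}
    - {"dp": [0,-0.1,6],"turn": [0,0,0],"grip": 0.05}
    - {"dp": [0,-0.1,7],"turn": [0,0,0],"grip": 0.05}
    - {"dp": [0,-0.1,7],"turn": [0,0,0],"grip": 0.05}

```text
time_s: 16.55
position: [0.5706, 0.002, 0.2039]
tcp_rot: [[0.104, 0.897, 0.431], [0.994, -0.084, -0.064], [-0.021, 0.435, -0.9]]
force: [-2.4, -0.5, 0.7]
opening: 0.181
```

```bash
python3 -c "
from h import *
s=show();print(s['force']@n)
plan(RF+.067*n,RS(np.radians(2.7)))
"
```

```text
16.55 [0.5706 0.002  0.2039] [-2.4 -0.5  0.7] [-0.03  0.7  -0.01] 0.181
1.616605749883558
dp [0.0, -0.3, 0.7] turn [0.03, 0.07, -0.05] rows 0.015742781190905865 0.010362556536366916
```

jog_arm:
  rows:
    - {"dp": [0,-0.2,0.5],"turn": [0,0,0],"grip": 0.05}
    - {"dp": [0,-0.2,1],"turn": [0,0,0],"grip": 0.05}
    - {"dp": [0,-0.2,1],"turn": [0,0,0],"grip": 0.05}

```text
time_s: 16.85
position: [0.5706, 0.002, 0.2038]
tcp_rot: [[0.104, 0.896, 0.432], [0.994, -0.084, -0.064], [-0.021, 0.436, -0.9]]
force: [-8.0, -1.1, 9.1]
opening: 0.182
```

```bash
python3 -c "
from h import *
s=show();print(s['force']@n)
plan(RF+.067*n,RS(np.radians(2.7)))
"
```

```text
16.85 [0.5706 0.002  0.2038] [-8.  -1.1  9.1] [-0.11  0.98 -0.13] 0.182
11.57263527988623
dp [0.1, -0.3, 0.6] turn [0.09, 0.08, -0.04] rows 0.014085062994586992 0.01443131710857201
```

jog_arm:
  rows:
    - {"dp": [0,0,-0.5],"turn": [0,0,-3],"grip": 0.05}
    - {"dp": [0,0,-0.5],"turn": [0,0,-6],"grip": 0.05}
    - {"dp": [0,0,-0.5],"turn": [0,0,-10],"grip": 0.05}
    - {"dp": [0,0,-0.5],"turn": [0,0,-14],"grip": 0.05}
    - {"dp": [0,0,-0.5],"turn": [0,0,-17],"grip": 0.05}
    - {"dp": [0,0,-0.5],"turn": [0,0,-20],"grip": 0.05}
    - {"dp": [0,0,-0.5],"turn": [0,0,-20],"grip": 0.05}

```text
time_s: 17.55
position: [0.5709, 0.0023, 0.2039]
tcp_rot: [[-0.21, 0.877, 0.432], [0.963, 0.262, -0.064], [-0.169, 0.403, -0.9]]
force: [-4.2, 1.2, 5.1]
opening: 0.18
```

```bash
cat >>h.py <<'E'
def ringrep():
    s=show();A=s['tcp_rot'];x=A[:,0];print('ang',np.degrees(np.arctan2(-x@ex,x@ey)).round(2),'F.n',(s['force']@n).round(1),'lat ex,ey',(s['force']@ex).round(1),(s['force']@ey).round(1),'M.n',(s['moment']@n).round(2));q=s['position']-RF;print('off ex ey n mm',(np.array([q@ex,q@ey,q@n])*1000).round(1),'j',s['joint_positions'].round(1))
E
python3 -c "
from h import *
ringrep()"
```

```text
17.55 [0.5709 0.0023 0.2039] [-4.2  1.2  5.1] [0.22 0.64 0.07] 0.18
ang 22.68 F.n 6.5 lat ex,ey -1.7 0.5 M.n 0.01
off ex ey n mm [ 0.6  0.3 67.7] j [-11.7  22.1 110.8   4.   21.3 -29.5]
```

jog_arm:
  rows:
    - {"dp": [0,0,0],"turn": [0,0,-3],"grip": 0.05}
    - {"dp": [0,0,0],"turn": [0,0,-7],"grip": 0.05}
    - {"dp": [0,0,0],"turn": [0,0,-11],"grip": 0.05}
    - {"dp": [0,0,0],"turn": [0,0,-15],"grip": 0.05}
    - {"dp": [0,0,0],"turn": [0,0,-19],"grip": 0.05}
    - {"dp": [0,0,0],"turn": [0,0,-23],"grip": 0.05}
    - {"dp": [0,0,0],"turn": [0,0,-27],"grip": 0.05}
    - {"dp": [0,0,0],"turn": [0,0,-30],"grip": 0.05}
    - {"dp": [0,0,0],"turn": [0,0,-32],"grip": 0.05}
    - {"dp": [0,0,0],"turn": [0,0,-32],"grip": 0.05}

```text
time_s: 18.55
position: [0.5707, 0.0025, 0.2038]
tcp_rot: [[-0.643, 0.633, 0.431], [0.678, 0.732, -0.063], [-0.356, 0.252, -0.9]]
force: [-4.7, 1.9, 5.5]
opening: 0.178
```

```bash
python3 -c "
from h import *
ringrep();cap('wrist','w9')
im=cv2.imread('pics/w9.png')[60:260,130:400];cv2.imwrite('pics/w9c.png',cv2.resize(im,(800,592),interpolation=cv2.INTER_CUBIC))"
```

```text
18.55 [0.5707 0.0025 0.2038] [-4.7  1.9  5.5] [0.35 0.71 0.1 ] 0.178
ang 54.65 F.n 7.1 lat ex,ey -2.1 1.2 M.n -0.02
off ex ey n mm [ 0.3  0.5 67.6] j [-11.7  22.1 110.9   4.   21.3 -61.5]
```

View pics/w9c.png

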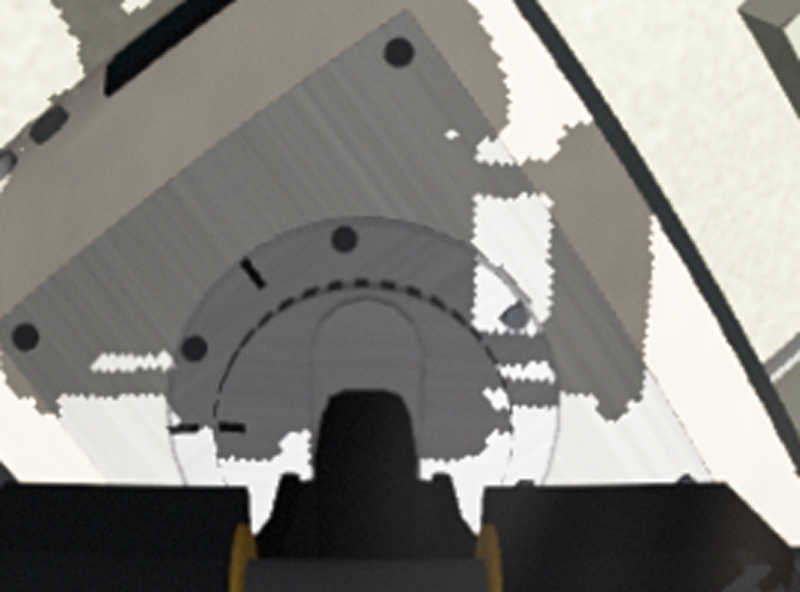

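The ring's line at (230,428) is nearly at the open mark at (183,429). Turning on to the stop.

jog_arm:
  rows:
    - {"dp": [0,0,0],"turn": [0,0,-1.5],"grip": 0.05}
    - {"dp": [0,0,0],"turn": [0,0,-3],"grip": 0.05}
    - {"dp": [0,0,0],"turn": [0,0,-4],"grip": 0.05}
    - {"dp": [0,0,0],"turn": [0,0,-4],"grip": 0.05}

```text
time_s: 19.0
position: [0.5706, 0.0025, 0.2037]
tcp_rot: [[-0.685, 0.587, 0.431], [0.626, 0.777, -0.063], [-0.372, 0.227, -0.9]]
force: [-5.7, 2.4, 5.9]
opening: 0.185
```

```bash
python3 -c "
from h import *
ringrep()"
```

```text
19.0 [0.5706 0.0025 0.2037] [-5.7  2.4  5.9] [ 0.35  0.66 -0.01] 0.185
ang 58.62 F.n 7.9 lat ex,ey -2.9 1.5 M.n -0.12
off ex ey n mm [ 0.2  0.5 67.6] j [-11.7  22.1 110.9   4.1  21.3 -65.5]
```

jog_arm:
  rows:
    - {"dp": [0,0,0],"turn": [0,0,-1.5],"grip": 0.05}
    - {"dp": [0,0,0],"turn": [0,0,-3],"grip": 0.05}
    - {"dp": [0,0,0],"turn": [0,0,-4],"grip": 0.05}
    - {"dp": [0,0,0],"turn": [0,0,-4],"grip": 0.05}

```text
time_s: 19.4
position: [0.5705, 0.0025, 0.2037]
tcp_rot: [[-0.724, 0.538, 0.431], [0.571, 0.819, -0.063], [-0.387, 0.2, -0.9]]
force: [-5.0, 1.3, 5.7]
opening: 0.18
```

```bash
python3 -c "
from h import *
ringrep();cap('wrist','w10')
im=cv2.imread('pics/w10.png')[60:260,130:400];cv2.imwrite('pics/w10c.png',cv2.resize(im,(800,592),interpolation=cv2.INTER_CUBIC))"
```

```text
19.4 [0.5705 0.0025 0.2037] [-5.   1.3  5.7] [ 0.31  0.68 -0.04] 0.18
ang 62.61 F.n 7.3 lat ex,ey -2.2 0.5 M.n -0.12
off ex ey n mm [ 0.1  0.4 67.6] j [-11.7  22.1 110.9   4.   21.3 -69.5]
```

View pics/w10c.png

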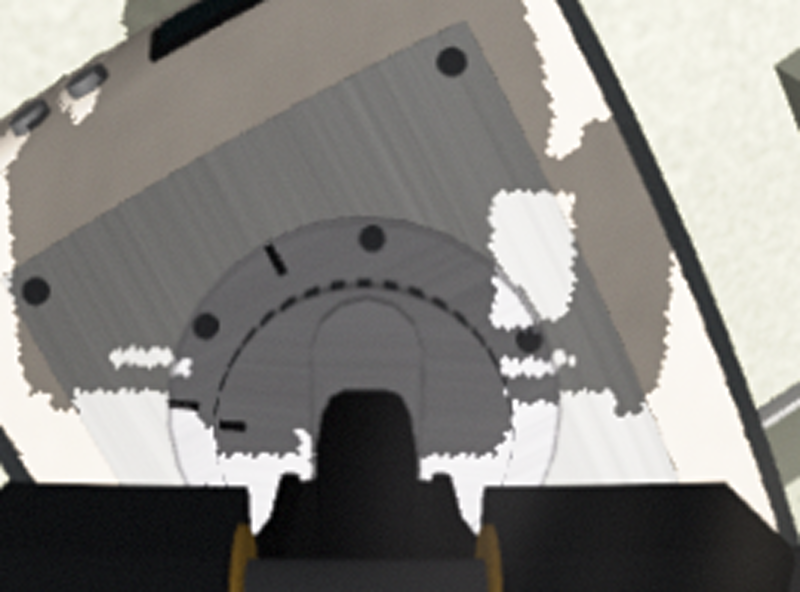

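```bash
python3 -c "
from h import *
for t,L,O,K in(('w9',(230,428),(183,429),(253,273)),('w10',(231,427),(183,405),(275,260))):
    c=load(t)
    for nm,(a,b),h in(('line',L,0),('open',O,-.014),('lock',K,-.014)):
        d=ray(c,130+a/2.963,60+b/2.96);o=RF+h*n;p=c['pos']+d*(((o-c['pos'])@n)/(d@n));q=p-RF
        print(t,nm,(q@ex*1000).round(1),(q@ey*1000).round(1),'ang',np.degrees(np.arctan2(q@ey,q@ex)).round(1))
"
```

```text
w9 line -22.2 -27.0 ang -129.4
w9 open -27.3 -42.6 ang -122.6
w9 lock -50.7 0.0 ang 180.0
w10 line -18.4 -29.5 ang -122.0
w10 open -27.3 -42.5 ang -122.7
w10 lock -50.6 -0.2 ang -179.8
```

The ring's line now measures about 57.8°, against 57.3° for the stop. I'll press on a little to confirm it is hard against the stop.

jog_arm:
  rows:
    - {"dp": [0,0,0],"turn": [0,0,-1],"grip": 0.05}
    - {"dp": [0,0,0],"turn": [0,0,-2],"grip": 0.05}
    - {"dp": [0,0,0],"turn": [0,0,-2],"grip": 0.05}

```text
time_s: 19.75
position: [0.5703, 0.002, 0.2037]
tcp_rot: [[-0.742, 0.513, 0.431], [0.542, 0.838, -0.064], [-0.394, 0.186, -0.9]]
force: [-6.3, -0.9, 5.3]
opening: 0.182
```

```bash
python3 -c "
from h import *
ringrep()"
```

```text
19.75 [0.5703 0.002  0.2037] [-6.3 -0.9  5.3] [-0.08  0.84 -0.51] 0.182
ang 64.56 F.n 7.4 lat ex,ey -3.2 -1.8 M.n -0.37
off ex ey n mm [-0.  -0.1 67.7] j [-11.8  22.1 110.9   4.   21.3 -71.4]
```

jog_arm:
  rows:
    - {"dp": [0,0,0],"turn": [0,0,-1],"grip": 0.05}
    - {"dp": [0,0,0],"turn": [0,0,-2],"grip": 0.05}
    - {"dp": [0,0,0],"turn": [0,0,-2],"grip": 0.05}

```text
time_s: 20.05
position: [0.5703, 0.002, 0.2036]
tcp_rot: [[-0.758, 0.489, 0.431], [0.515, 0.855, -0.064], [-0.399, 0.174, -0.9]]
force: [-6.5, -1.9, 6.3]
opening: 0.18
```

```bash
python3 -c "
from h import *
ringrep()"
```

```text
20.05 [0.5703 0.002  0.2036] [-6.5 -1.9  6.3] [ 0.12  0.75 -0.82] 0.18
ang 66.41 F.n 8.4 lat ex,ey -2.8 -2.8 M.n -0.74
off ex ey n mm [-0.  -0.1 67.6] j [-11.8  22.1 110.9   4.1  21.3 -73.4]
```

The reaction moment rose to 0.74 N·m while the spanner barely moved, so the ring is at its stop. I'll back off to free the prongs and withdraw along the axis.

jog_arm:
  rows:
    - {"dp": [0,0,0],"turn": [0,0,3],"grip": 0.05}
    - {"dp": [0,0,0],"turn": [0,0,6],"grip": 0.05}
    - {"dp": [0,0,-0.5],"turn": [0,0,7],"grip": 0.05}
    - {"dp": [0,0,-1],"turn": [0,0,7],"grip": 0.05}
    - {"dp": [0,0,-4],"turn": [0,0,7],"grip": 0.05}
    - {"dp": [0,0,-8],"turn": [0,0,7],"grip": 0.05}
    - {"dp": [0,0,-14],"turn": [0,0,7],"grip": 0.05}
    - {"dp": [0,0,-25],"turn": [0,0,7],"grip": 0.05}
    - {"dp": [0,0,-45],"turn": [0,0,7],"grip": 0.05}
    - {"dp": [0,0,-60],"turn": [0,0,7],"grip": 0.05}

```text
time_s: 21.05
position: [0.5443, 0.006, 0.2583]
tcp_rot: [[-0.695, 0.575, 0.431], [0.612, 0.788, -0.064], [-0.377, 0.219, -0.9]]
force: [0.6, 0.9, -2.6]
opening: 0.179
```

```bash
python3 -c "
from h import *
ringrep();cap('wrist','w11')
plan([.5716,.3153,.29],down(np.radians(3.95)))
im=cv2.imread('pics/w11.png')[60:260,130:400];cv2.imwrite('pics/w11c.png',cv2.resize(im,(800,592),interpolation=cv2.INTER_CUBIC))"
```

```text
21.05 [0.5443 0.006  0.2583] [ 0.6  0.9 -2.6] [0.16 0.55 0.  ] 0.179
ang 59.65 F.n -2.6 lat ex,ey -0.7 1.0 M.n -0.03
off ex ey n mm [1.000e-01 1.000e-01 1.283e+02] j [-12.   14.7 110.6   3.2  28.9 -65.8]
dp [159.0, 265.8, -34.7] turn [21.64, 15.78, 46.57] rows 6.23345433514381 6.2545976021587055
```

View pics/w11c.png

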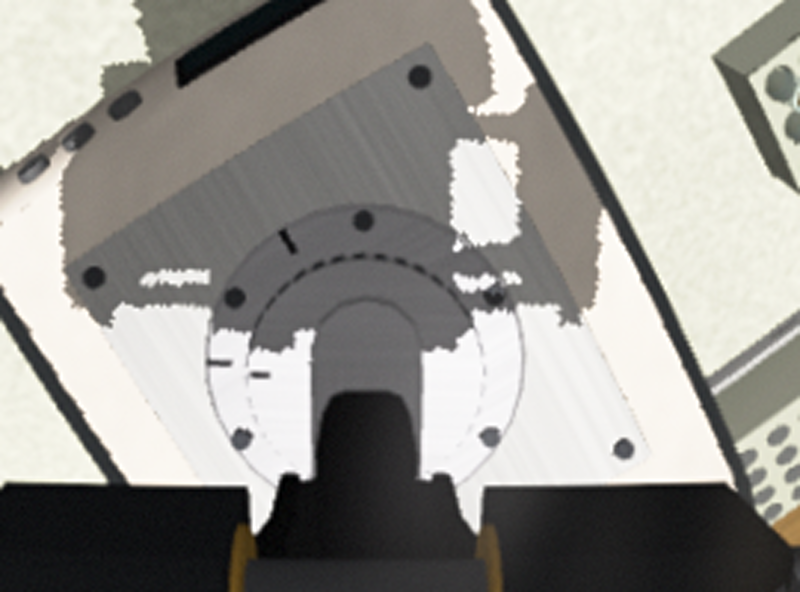

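```bash
python3 -c "
from h import *
c=load('w11')
for nm,(a,b),h in(('line',(260,375),0),('open',(219,362),-.014),('lock',(288,241),-.014)):
        d=ray(c,130+a/2.963,60+b/2.96);o=RF+h*n;p=c['pos']+d*(((o-c['pos'])@n)/(d@n));q=p-RF
        print(nm,(q@ex*1000).round(1),(q@ey*1000).round(1),'ang',np.degrees(np.arctan2(q@ey,q@ex)).round(1))
"
```

```text
line -18.3 -29.0 ang -122.2
open -27.2 -42.2 ang -122.8
lock -50.5 0.2 ang 179.8
```

jog_arm:
  rows:
    - {"dp": [3,5,-15],"turn": [0,0,2],"grip": 0.05}
    - {"dp": [15,25,-25],"turn": [3,2.2,6.5],"grip": 0.05}
    - {"dp": [35,58,-30],"turn": [6,4.4,13],"grip": 0.05}
    - {"dp": [60,100,-34],"turn": [9,6.6,19.4],"grip": 0.05}
    - {"dp": [85,142,-34],"turn": [12,8.8,25.8],"grip": 0.05}
    - {"dp": [110,184,-34],"turn": [15,11,32.3],"grip": 0.05}
    - {"dp": [132,220,-35],"turn": [18,13.1,38.7],"grip": 0.05}
    - {"dp": [148,247,-35],"turn": [20.5,15,44],"grip": 0.05}
    - {"dp": [159,266,-35],"turn": [21.6,15.8,46.6],"grip": 0.05}
    - {"dp": [159,266,-35],"turn": [21.6,15.8,46.6],"grip": 0.05}

```text
time_s: 22.1
position: [0.5734, 0.3181, 0.2866]
tcp_rot: [[-0.07, 0.998, -0.001], [0.998, 0.07, 0.004], [0.004, -0.001, -1.0]]
force: [0.3, -0.6, -4.0]
opening: 0.181
```

jog_arm:
  rows:
    - {"dp": [0,0,0],"turn": [0,0,0],"grip": 0.05}
    - {"dp": [0,0,0],"turn": [0,0,0],"grip": 0.05}

```text
time_s: 22.3
position: [0.5719, 0.3142, 0.2869]
tcp_rot: [[-0.068, 0.998, -0.004], [0.998, 0.068, 0.001], [0.001, -0.004, -1.0]]
force: [0.2, -0.5, -3.8]
opening: 0.179
```

```bash
python3 -c "
from h import *
s=show();print(s['qvel'].round(1))
cap('wrist','w12'); c=load('w12')
plan([.5714,.3153,.13],down(np.radians(4)))"
```

```text
22.3 [0.5719 0.3142 0.2869] [ 0.2 -0.5 -3.8] [-0.04 -0.03 -0.01] 0.179
[-0.5 -0.3  0.1  0.2  0.1  0.1]
dp [1.0, 0.1, 157.1] turn [-0.2, -0.07, -0.13] rows 3.14134736979242 0.02887828629694148
```

View pics/w12.png

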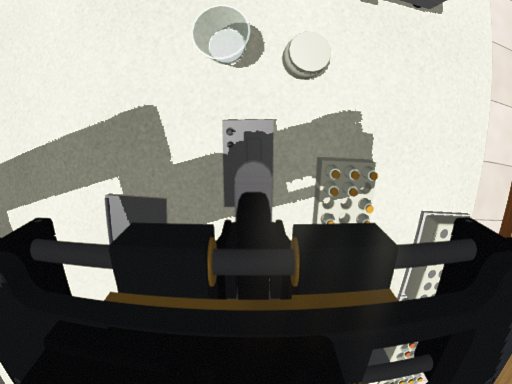

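jog_arm:
  rows:
    - {"dp": [1,0,15],"turn": [-0.2,0,0],"grip": 0.05}
    - {"dp": [1,0,40],"turn": [-0.2,0,0],"grip": 0.05}
    - {"dp": [1,0,75],"turn": [-0.2,0,0],"grip": 0.05}
    - {"dp": [1,0,110],"turn": [-0.2,0,0],"grip": 0.05}
    - {"dp": [1,0,135],"turn": [-0.2,0,0],"grip": 0.05}
    - {"dp": [1,0,150],"turn": [-0.2,0,0],"grip": 0.05}
    - {"dp": [1,0,157],"turn": [-0.2,0,0],"grip": 0.05}
    - {"dp": [1,0,157],"turn": [-0.2,0,0],"grip": 0.05}
    - {"dp": [1,0,157],"turn": [-0.2,0,0],"grip": 0.05}

```text
time_s: 23.25
position: [0.5728, 0.3166, 0.1315]
tcp_rot: [[-0.068, 0.998, 0.003], [0.998, 0.068, 0.003], [0.003, 0.003, -1.0]]
force: [0.5, 0.1, -3.1]
opening: 0.188
```

```bash
python3 -c "
from h import *
s=show();print(s['qvel'].round(1))
plan([.5714,.3153,.098],down(np.radians(4)))
cap('scene','s13')
a=cv2.imread('pics/s13.png')[100:190,270:370];cv2.imwrite('pics/s13c.png',cv2.resize(a,(600,540),interpolation=cv2.INTER_CUBIC))
"
```

```text
23.25 [0.5728 0.3166 0.1315] [ 0.5  0.1 -3.1] [ 0.03  0.01 -0.01] 0.188
[ 0.1 -0.6 -0.5 -0.  -0.1  0. ]
dp [-1.3, -1.6, 33.5] turn [0.17, -0.15, -0.1] rows 0.6705838658526895 0.028661320896171655
```

View pics/s13c.png

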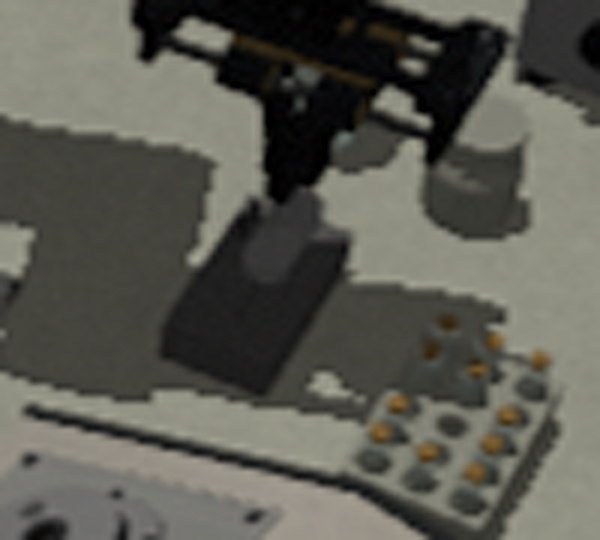

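jog_arm:
  rows:
    - {"dp": [-1.3,-1.5,4],"turn": [0.2,-0.1,0],"grip": 0.05}
    - {"dp": [-1.3,-1.5,12],"turn": [0.2,-0.1,0],"grip": 0.05}
    - {"dp": [-1.3,-1.5,20],"turn": [0.2,-0.1,0],"grip": 0.05}
    - {"dp": [-1.3,-1.5,25],"turn": [0.2,-0.1,0],"grip": 0.05}
    - {"dp": [-1.3,-1.5,28],"turn": [0.2,-0.1,0],"grip": 0.05}
    - {"dp": [-1.3,-1.5,30],"turn": [0.2,-0.1,0],"grip": 0.05}
    - {"dp": [-1.3,-1.5,31],"turn": [0.2,-0.1,0],"grip": 0.05}
    - {"dp": [-1.3,-1.5,31],"turn": [0.2,-0.1,0],"grip": 0.05}

```text
time_s: 24.1
position: [0.5703, 0.3151, 0.099]
tcp_rot: [[-0.068, 0.998, -0.003], [0.998, 0.068, -0.0], [0.0, -0.003, -1.0]]
force: [-0.1, -0.2, -3.9]
opening: 0.178
```

jog_arm:
  rows:
    - {"dp": [0,0,0.5],"turn": [0,0,0],"grip": 0.05}
    - {"dp": [0,0,1],"turn": [0,0,0],"grip": 0.05}
    - {"dp": [0,0,1],"turn": [0,0,0],"grip": 0.05}

```text
time_s: 24.4
position: [0.5703, 0.3151, 0.0981]
tcp_rot: [[-0.068, 0.998, -0.003], [0.998, 0.068, -0.0], [0.0, -0.003, -1.0]]
force: [0.2, 0.2, -2.3]
opening: 0.184
```

jog_arm:
  rows:
    - {"dp": [0,0,0.5],"turn": [-0.1,0,0],"grip": 0.05}
    - {"dp": [0,0,1],"turn": [-0.1,0,0],"grip": 0.05}
    - {"dp": [0,0,1.2],"turn": [-0.1,0,0],"grip": 0.05}
    - {"dp": [0,0,1.2],"turn": [-0.1,0,0],"grip": 0.05}

```text
time_s: 24.8
position: [0.5703, 0.315, 0.0972]
tcp_rot: [[-0.068, 0.998, -0.001], [0.998, 0.068, -0.0], [0.0, -0.001, -1.0]]
force: [-0.8, -0.8, 0.5]
opening: 0.185
```

jog_arm:
  rows:
    - {"dp": [0,0,0.4],"turn": [0,0,0],"grip": 0.05}
    - {"dp": [0,0,0.8],"turn": [0,0,0],"grip": 0.05}
    - {"dp": [0,0,0.8],"turn": [0,0,0],"grip": 0.05}

```text
time_s: 25.1
position: [0.5703, 0.315, 0.0971]
tcp_rot: [[-0.068, 0.998, -0.001], [0.998, 0.068, -0.0], [-0.0, -0.001, -1.0]]
force: [-1.5, -1.8, 5.1]
opening: 0.178
```

Seated at the same height as at the pick-up (0.0971). Release and retreat.

jog_arm:
  rows:
    - {"dp": [0,0,-0.8],"turn": [0,0,0],"grip": 0.05}
    - {"dp": [0,0,-0.8],"turn": [0,0,0],"grip": 0.25}
    - {"dp": [0,0,-0.8],"turn": [0,0,0],"grip": 0.45}
    - {"dp": [0,0,-0.8],"turn": [0,0,0],"grip": 0.6}
    - {"dp": [0,0,-0.8],"turn": [0,0,0],"grip": 0.6}
    - {"dp": [0,0,-10],"turn": [0,0,0],"grip": 0.6}
    - {"dp": [0,0,-40],"turn": [0,0,0],"grip": 0.6}
    - {"dp": [0,0,-80],"turn": [0,0,0],"grip": 0.6}
    - {"dp": [0,0,-125],"turn": [0,0,0],"grip": 0.6}
    - {"dp": [0,0,-170],"turn": [0,0,0],"grip": 0.6}

```text
time_s: 26.1
position: [0.5702, 0.3149, 0.2682]
tcp_rot: [[-0.068, 0.998, -0.002], [0.998, 0.068, 0.0], [0.0, -0.002, -1.0]]
force: [1.3, 0.9, -0.7]
opening: 0.6
```

```bash
python3 -c "
from h import *
show();plan(RF+.16*n-.05*ey,RC)
cap('scene','s14');cap('side','d14');cap('wrist','w14')
im=np.concatenate([cv2.imread('pics/s14.png')[80:340,60:400],cv2.imread('pics/d14.png')[80:340,120:460]],1); cv2.imwrite('pics/sd14.png',im)
c=load('w14');P=pts(c)
for lo,hi,nm in((.112,.13,'handle'),):
    M=(P[...,2]>lo)&(P[...,2]<hi)&(abs(P[...,0]-.565)<.075)&(abs(P[...,1]-.312)<.075);q=P[M];print(nm,len(q),cv2.minAreaRect(q[:,:2].astype(np.float32)),np.median(q[:,2]))
"
```

```text
26.1 [0.5702 0.3149 0.2682] [ 1.3  0.9 -0.7] [ 0.03 -0.01 -0.02] 0.6
dp [-352.5, -71.0, -18.6] turn [-25.78, -2.74, 12.0] rows 7.201475001328147 3.325514201516
handle 773 ((0.570644199848175, 0.31502360105514526), (0.015313575975596905, 0.05735084414482117), 3.7993063926696777) 0.11859704005165156
```

View pics/sd14.png

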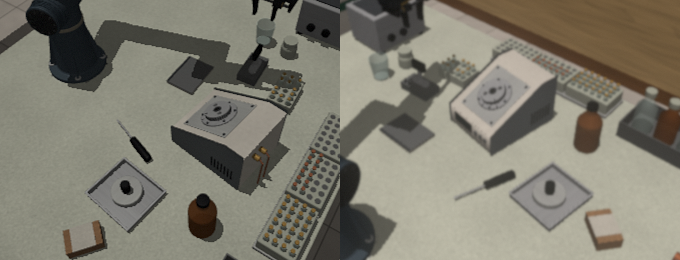

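View pics/w14.png

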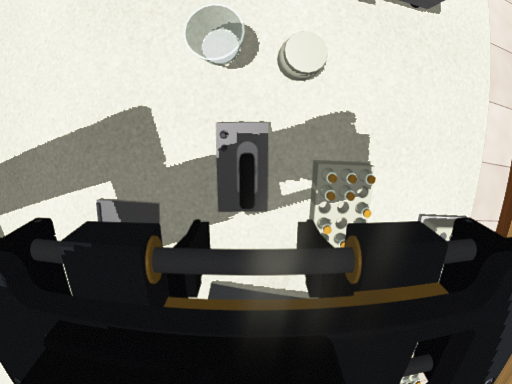

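The spanner is back upright (its top at 0.1186, as at the start) and the cover sits in the tray. There is plenty of time left, so I'll take one clear look at the ring.

jog_arm:
  rows:
    - {"dp": [-20,-4,-8],"turn": [-2,-0.2,1],"grip": 0.6}
    - {"dp": [-60,-12,-18],"turn": [-5,-0.5,2.4],"grip": 0.6}
    - {"dp": [-105,-21,-19],"turn": [-9,-1,4.2],"grip": 0.6}
    - {"dp": [-150,-30,-19],"turn": [-13,-1.4,6],"grip": 0.6}
    - {"dp": [-195,-39,-19],"turn": [-17,-1.8,8],"grip": 0.6}
    - {"dp": [-240,-48,-19],"turn": [-21,-2.2,10],"grip": 0.6}
    - {"dp": [-285,-57,-19],"turn": [-25.8,-2.7,12],"grip": 0.6}
    - {"dp": [-325,-65,-19],"turn": [-25.8,-2.7,12],"grip": 0.6}
    - {"dp": [-352,-71,-19],"turn": [-25.8,-2.7,12],"grip": 0.6}
    - {"dp": [-352,-71,-19],"turn": [-25.8,-2.7,12],"grip": 0.6}

```text
time_s: 27.25
position: [0.5226, -0.0439, 0.2842]
tcp_rot: [[0.15, 0.891, 0.429], [0.989, -0.135, -0.064], [0.001, 0.434, -0.901]]
force: [-0.1, 0.0, 0.5]
opening: 0.602
```

jog_arm:
  rows:
    - {"dp": [0,0,0],"turn": [0,0,0],"grip": 0.6}
    - {"dp": [0,0,0],"turn": [0,0,0],"grip": 0.6}
    - {"dp": [0,0,0],"turn": [0,0,0],"grip": 0.6}

```text
time_s: 27.55
position: [0.5235, -0.0397, 0.2847]
tcp_rot: [[0.142, 0.892, 0.43], [0.99, -0.129, -0.061], [0.001, 0.434, -0.901]]
force: [-0.1, -0.1, 0.1]
opening: 0.6
```

```bash
python3 -c "
from h import *
show();cap('wrist','w15')
im=cv2.imread('pics/w15.png')[60:260,130:400];cv2.imwrite('pics/w15c.png',cv2.resize(im,(800,592),interpolation=cv2.INTER_CUBIC))"
```

```text
27.55 [ 0.5235 -0.0397  0.2847] [-0.1 -0.1  0.1] [0.07 0.27 0.03] 0.6
```

View pics/w15c.png

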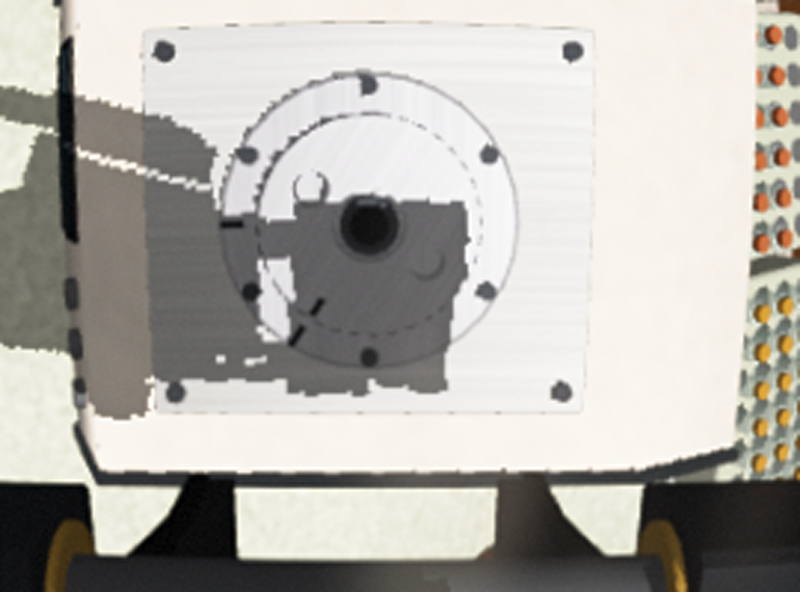

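The ring's line at (317,306) lines up with the open mark at (296,334). The hole line from (311,186) to (429,262) is turned about 57°, which is 1.0 rad. Handing in.

```bash
python3 -c "
from rig import bot
print(bot.hand_in())"
```

```text
the job is handed in; nothing more can be done
None
```

The job is done and was handed in at about 27.6 s, well under the 69 s limit; no verdict was reported.

- **Cover:** I lifted it off along the ring's axis, lowered it until it touched the tray floor, and only then released it. The later pictures show it in the tray, knob up.
- **Ring:** The spanner went in to its full depth (67.6 mm, against an expected 67 mm). I turned the ring counterclockwise until the moment against the stop rose to 0.74 N·m. In the last picture the ring's line meets the open mark, and the line through the holes is turned about 57° (1.0 rad).
- **Spanner:** It is back upright in its block, with its top at the same height as at the start and within about 1 mm of its original position.
- **Other items:** By eye, nothing else on the bench had moved, but I did not measure each item. Wrist force stayed at or below about 12 N in every reading between moves.

No check failed. The only small disagreement was in the earlier wrist readings, where the ring's line was 0.6 to 0.7° off the open mark, which is within measuring error.

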